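# Clear porcelain chips off the sample deck and send the carriage home

## Robot

A 7-joint arm with a two-finger parallel gripper is mounted at the origin on the work surface. World frame = base frame: x ahead of the robot, y to its left, z up, the work surface at z = 0. Lengths are in m, angles in rad, forces in N, time in s.
With the tool pointing down it reaches from about 0.425 to 0.925 m from the base axis. Payload 6.8 kg.
Tool frame: the origin (TCP) lies midway between the tips of the shut fingers; the grasp point (between the pads) lies arm.pinch_z behind it (arm.pinch_z is the distance from the TCP to the grasp point, in m); z points along the fingers, y is the line along which they close (so a half turn about z gives the same grasp; the last joint's range is limited). The gripper opens to 88 mm and grips with 3 to 60 N. Pads are 20 mm wide; open, the fingers measure 115 mm over their backs; the gripper's body (75 mm by 178 mm) begins 61 mm behind the grasp point.
Start: joints at [-1.353, 0.477, 0.022, 1.555, -0.011, 1.109, -0.083], TCP at [0.216, 0.64, 0.19] pointing down, gripper open.
Joint ranges: [-2.96, 2.96], [-0.34, 2.1], [-1.41, 1.46], [0.24, 2.44], [-1.37, 4.51], [0.17, 1.92], [-2.96, 2.96]. Speed limits (rad/s): [2.39, 2.39, 3.14, 3.14, 3.14, 3.14, 3.14].

## Interface

Orientations are given as a unit quaternion [x, y, z, w].
In Python, from cell import arm gives the robot as it stands.
- The arm moves only by the tool drive_tool, never from a script. Its argument "deltas" is a list of rows, each a list of 2 entries, a list of its own where there are three numbers: the shift along the tool's x, y, z normalised to -1 to 1, where 1 is 20 mm, then the turn about the tool's z normalised to -1 to 1, where 1 is 8 degrees. A call has 1 to 10 rows; each row shifts and turns the commanded pose from where the row before left it, along the tool's axes as they then stand; what a row does not reach is not made up. A row lasts 1/10 s, in which the tool goes at most 50 mm and 8.59 degrees, less where a joint would pass 70% of its speed; a pose out of reach is approached as far as the arm can. A call with a number of a shift or a turn outside -1 to 1 is refused whole. A call with a gripper value outside its range is refused whole. "gripper" is the opening, from 0 (shut) to 1 (fully open), set as the call begins (left out, the last holds). The fingers move at their own pace and stop on an object; the grip force is fixed at half the most. Time passes only in rows, so rows that do not move let the fingers close. It gives the time, the measured TCP pose, the force, the opening and the grip force at its end, in the units of the state.
- arm.get_obs(): the state, without advancing time (a new reading comes with each control period).
- arm.camera(name): name is "side" or "top" or "wrist"; returns a dict with "pixels" (384x512x3 uint8, blue, green, red), "fx", "fy", "cx", "cy" (pixels), "k1" (the pictures are not rectified: a ray, as slopes to the right and down, at radius r is drawn at 1 + k1 r^2 times it, then the intrinsics apply), "rvec" (rotation vector, rad) and "tvec" (3), from world to camera coordinates, as OpenCV has them. Camera axes: x right, y down, z forward; pixel columns grow to the right and rows downward; lengths in m; the calibration is good to about 2 mm. A picture is of the moment at which its call begins. There is no depth.
- arm.close_job(): hands the job in; it is judged then, once.
The state is a dict: "time": time; "qpos": joint angles; "joint_velocities": joint speeds; "effort": joint torques, N m; "tool_pos": TCP position; "orientation": TCP orientation; "ft_force": force on the tool from outside, world axes, zero at the start; "wrist_torque": the same for the moment, N m; "gripper_width": finger opening in m; "grasp_force": force on a finger pad.
Only numpy, scipy, OpenCV 4.12 (cv2) and the standard library are available. Lean on these libraries where they do the work, as an engineer would, in place of code of your own. Each camera call takes 0.05 s, during which the arm holds its last target. There are 200 camera calls.

## Task

A spot plate has chipped over the sample station: with the scraper, never with the fingers (the four porcelain chips are sharp), reach in under the clear splash screen and wipe all the chips off the deck into the trough along its front edge. Then slide the white sample carriage all the way along the cleared deck against its end stop, and see that the scraper is back standing on its rubber mat as you found it. Do not bump the screen, and leave the other things on the bench where they are.

Things in the scene. Friction and masses are not known exactly. Their poses are not given: they have to be found in the camera images.
- station: Fixed grey station; z up, -x its front (turned to the robot's right), origin on the bench under its middle. Dark steel deck: top 50 mm over the bench, x -85 (front edge, no lip) to +105 mm (rim 20 mm higher), y -165 to 165 mm; the thin rod at x 85 is looks only. Open trough in front: x -170 to -85, y -165 to 165 mm, floor at 4 mm, walls 35 mm high. Steel end stop at the deck's -y end.
- deck_edge (a point): Middle of the front edge of the deck's top, at (-85, 0, 50) mm in the station's frame.
- trough (a point): Middle of the trough's floor, at (-130, 0, 4) mm in the station's frame.
- screen: Clear upright splash screen fixed across the deck along the station's y, in its plane x = 12 mm, 9 mm thick. Lower edge (aluminium strip) 120 mm over the deck, top 250 mm over the deck; 12 mm square posts at y = -166 and 166 mm. Open beneath, in front and behind. Origin on the bench in its plane.
- screen_edge (a point): Middle of the screen's lower edge, 120 mm above the deck (170 mm above the bench).
- carriage (a joint): Slide of the sample carriage, m: 0 at the station's +y end, growing towards its -y; 0.26 is fully home against the stop. White block 50 mm wide (y), x -65 to 100 mm of the station, 3 to 29 mm over the deck, its middle at y = 130 mm minus the joint value. Moves with about 1.5 N, stays where left.
- carriage_fin (a point): Middle of the top of the carriage's black upright fin, 78 mm over the deck, at x = -50 mm of the station, in front of the screen. The fin is 14 mm thick (y), 24 mm deep (x) and stands 49 mm above the block: grip it across y from above, or push it.
- chip1: Loose white porcelain chip, about 22 x 16 x 9 mm, 11 g, of irregular outline, lying on the deck between the carriage and the -y end; some lie under or just behind the screen. Origin at the centre of its underside as it lies at the start.
- chip2: Loose white porcelain chip, about 22 x 16 x 9 mm, 11 g, of irregular outline, lying on the deck between the carriage and the -y end; some lie under or just behind the screen. Origin at the centre of its underside as it lies at the start.
- chip3: Loose white porcelain chip, about 22 x 16 x 9 mm, 11 g, of irregular outline, lying on the deck between the carriage and the -y end; some lie under or just behind the screen. Origin at the centre of its underside as it lies at the start.
- chip4: Loose white porcelain chip, about 22 x 16 x 9 mm, 11 g, of irregular outline, lying on the deck between the carriage and the -y end; some lie under or just behind the screen. Origin at the centre of its underside as it lies at the start.
- scraper: Loose scraper, 260 g: aluminium block with rubber sole, 30 (x) x 100 (y) x 22 (z) mm; origin at the centre of the sole, z up when standing on it. Straight black handle leaning 40 degrees from vertical to the scraper's own -x, from (-5, 0, 20) to (-77, 0, 106) mm; section 20 mm along y, 16 mm across. Starts on the mat, handle leaning back and to the right as the robot sees it.
- scraper_grip (a point): Point on the handle's axis to grip, 80 mm up the handle from its root, at (-56, 0, 81) mm of the scraper; grip across the scraper's y with the fingers along the handle.
- mat: Thin black rubber mat, 90 (x) x 130 (y) x 3 mm, fixed on the bench to the robot's right of the station; origin at the centre of its underside.
- tip_box: White box of pipette tips, 120 x 80 x 55 mm, loose bystander behind the station; origin under its centre.
- beaker: White plastic beaker, 72 mm across, 90 mm high, loose bystander; origin under its centre.
- wash_bottle: White bottle, 64 mm across, 150 mm high, loose bystander; origin under its centre.
Things that resemble listed ones, but are neither listed nor needed, are in the scene too. Several things have the shape of the mat; the one meant has the colours described above. Leave any green look-alike of the scraper alone.

How it is judged:
On the way, in this order (a step that is already met when the one before it is completed fails the run):
1. all four chips lie in the trough (x of chip1 in the frame of station between -0.172 and -0.085 m and y of chip1 in the frame of station between -0.168 and 0.168 m and z of each of chip1, chip2, chip3, chip4 in the frame of station below 0.036 m and x of chip2 in the frame of station between -0.172 and -0.085 m and y of chip2 in the frame of station between -0.168 and 0.168 m and x of chip3 in the frame of station between -0.172 and -0.085 m and y of chip3 in the frame of station between -0.168 and 0.168 m and x of chip4 in the frame of station between -0.172 and -0.085 m and y of chip4 in the frame of station between -0.168 and 0.168 m), for 0.2 s.
2. then the carriage is home against its end stop (value of joint carriage above 0.256 m), for 0.2 s.
At the end, for the whole second after the job is handed in: All four chips lie still in the trough (inside its walls, below 36 mm over the bench), the carriage is within 4 mm of its end stop, and the scraper stands released and still on its sole on the mat, its origin within 40 mm of the mat's centre (all of step 1 and value of joint carriage above 0.256 m and velocity of joint carriage below 0.01 m/s and horizontal distance between scraper and mat below 0.04 m and angle between scraper's own z axis and vertical below 0.1 rad and z of scraper in the frame of mat below 0.008 m and linear speed of each of scraper, chip1, chip2, chip3, chip4 below 0.02 m/s); the robot touches nothing.
It fails at once if the fingers or the arm touch a chip (contact force between any of the fingers, the arm and chip1 above 0.3 N or contact force between any of the fingers, the arm and chip2 above 0.3 N or contact force between any of the fingers, the arm and chip3 above 0.3 N or contact force between any of the fingers, the arm and chip4 above 0.3 N).
It fails at once if the screen is bumped with more than 8 N (contact force between screen and anything else above 8 N).
It fails at once if a bystander is moved by more than 25 mm (distance of any of tip_box, beaker, wash_bottle from where it was at the start of the episode above 0.025 m).
It also fails if it takes over 72 s, if anything falls off the work surface, if the arm or the gripper's body presses on something with over 40 N, if the wrist force passes 120 N, or if a joint passes its speed limit or range.

## Working session

There is one attempt and no reset: what is moved stays moved. The work goes in short steps, Python scripts to look and compute and a tool call to move; the robot and the scene stay as the last step left them, time stands still between calls to the robot, and variables do not carry over. Pictures are saved under pics/ and viewed, at most 10 in all, crops included, and the job is handed in when it is done.

Besides the shell and the picture viewer there is one more tool, called after "Request:" in YAML: its name, and indented under it one key for each argument. drive_tool: Moves the arm, as the interface text tells. Its arguments: {"type":"object","properties":{"deltas":{"type":"array","items":{"type":"array"}},"gripper":{"type":"number"}},"required":["deltas"]}

```bash
ls; mkdir -p pics; python3 - <<'E'
from cell import arm
import cv2,pickle
d={}
for n in ["side","top","wrist"]:
    c=arm.camera(n); d[n]=c; cv2.imwrite(f"pics/{n}0.png",c["pixels"])
    print(n,c["fx"],c["cx"],c["cy"],c["k1"],c["rvec"],c["tvec"])
pickle.dump(d,open("c0.pkl","wb"))
o=arm.get_obs(); print(o); print(arm.pinch_z)
E
```

```text
pics
side 351.8383630554057 255.0370832951857 193.02999663949078 -0.01652447812179634 [ 0.07912232 -2.85893318  1.25450837] [0.49866326 0.12478427 1.02743629]
top 477.10738791237867 263.1294014276327 200.04743659815335 -0.18006804810497326 [ 2.18218355 -2.22258824  0.05545832] [-0.0109646   0.51045208  1.58397423]
wrist 346.3309670753912 256.09801551070655 190.16386263203077 -0.09159443350087795 [-2.34259506 -1.68061713 -0.25369785] [-0.67260833 -0.03629072  0.39302567]
{'time': 0.15, 'qpos': array([-1.35308849,  0.47763567,  0.02236485,  1.55615793, -0.0115575 ,
        1.10927637, -0.08309895]), 'joint_velocities': array([ 5.01462185e-04,  7.03356587e-05,  2.41625277e-03, -4.06489244e-03,
       -1.41797112e-03, -5.25597446e-04,  6.23419282e-04]), 'effort': array([ 2.02601077e-03, -5.83292341e+01,  1.53616313e+00, -2.72875160e+01,
       -5.42896986e-02,  1.44697589e-02,  8.13418137e-05]), 'tool_pos': array([0.21589732, 0.6390405 , 0.1896164 ]), 'orientation': array([ 1.62195310e-01,  9.86758443e-01, -6.69835074e-04, -8.43272913e-05]), 'ft_force': array([ 0.14289214,  0.16417141, -0.76496317]), 'wrist_torque': array([ 0.05103525,  0.00930786, -0.02123001]), 'grasp_force': 0.0, 'gripper_width': 0.08789508719633123}
0.0187
```

View pics/top0.png

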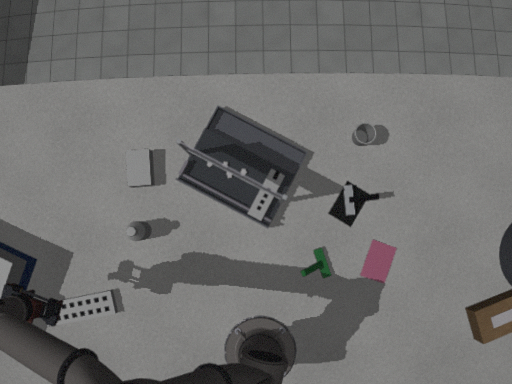

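View pics/side0.png

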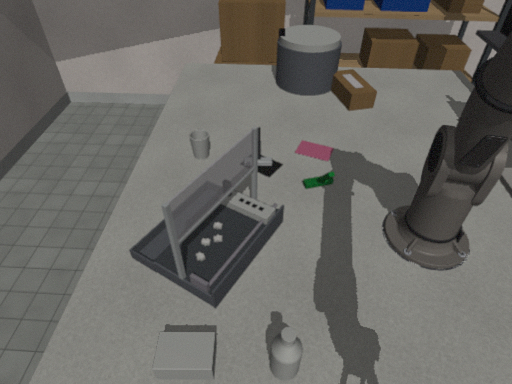

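The top view shows the station at about (245,165), with its trough on the far side and the carriage at (266,195). There are four chips near (210,163), (225,165), (229,174) and (243,172). The black scraper is on the black mat at (350,200). Look-alikes for the scraper and mat are the green scraper at (318,263) and the pink mat at (378,261). I choose the black handle and aluminium block at (350,200) and will check it in a close crop.

```bash
cat > h.py <<'E'
import numpy as np, cv2
def cast(c,uv,z):
    """pixels -> world points on plane(s) z"""
    uv=np.atleast_2d(np.array(uv,float)); K=np.array([[c["fx"],0,c["cx"]],[0,c["fy"],c["cy"]],[0,0,1]])
    n=cv2.undistortPoints(uv[:,None],K,np.array([c["k1"],0,0,0.]))[:,0]
    R=cv2.Rodrigues(np.array(c["rvec"],float))[0]; t=np.array(c["tvec"],float).ravel()
    o=-R.T@t; d=np.c_[n,np.ones(len(n))]@R
    s=(np.broadcast_to(z,len(n))-o[2])/d[:,2]
    return o+d*s[:,None]
def proj(c,P):
    K=np.array([[c["fx"],0,c["cx"]],[0,c["fy"],c["cy"]],[0,0,1]])
    return cv2.projectPoints(np.atleast_2d(np.array(P,float)),np.array(c["rvec"],float),np.array(c["tvec"],float),K,np.array([c["k1"],0,0,0.]))[0][:,0]
E
python3 - <<'E'
import pickle,cv2
d=pickle.load(open("c0.pkl","rb"))
im=d["top"]["pixels"][95:235,170:400]
im=cv2.convertScaleAbs(im,alpha=1.6)
cv2.imwrite("pics/tc.png",cv2.resize(im,None,fx=3.4,fy=3.4,interpolation=cv2.INTER_CUBIC))
im=cv2.convertScaleAbs(d["side"]["pixels"][120:300,125:295],alpha=1.4)
cv2.imwrite("pics/sc.png",cv2.resize(im,None,fx=3.3,fy=3.3,interpolation=cv2.INTER_CUBIC))
E
```

```text
(no output)
```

View pics/tc.png

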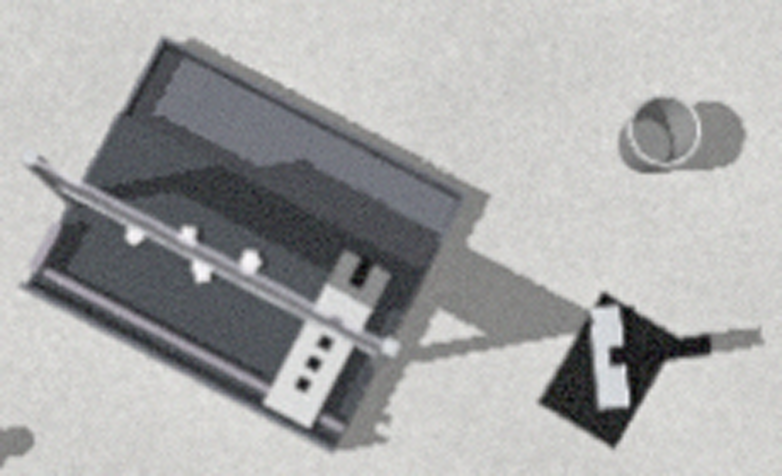

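View pics/sc.png

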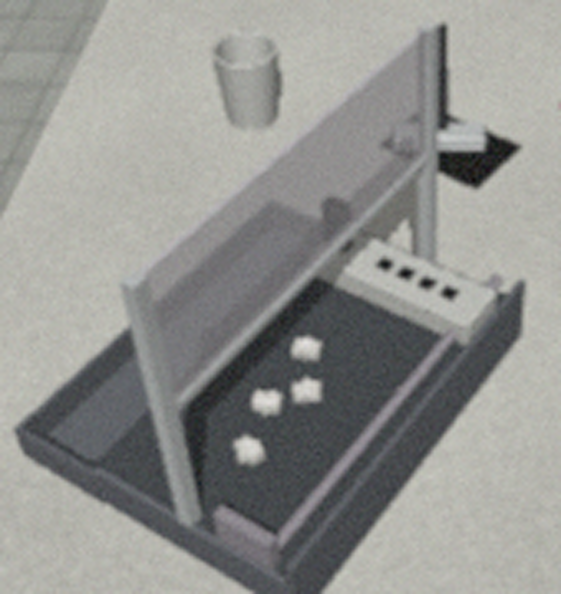

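The crops confirm the black-handled scraper on the black mat, with its handle leaning to the robot's right and back. The side crop shows the chips at (305,348), (306,391), (266,402) and (248,450). The post tops in the top crop are at (35,160) and (390,347).

```bash
cat > m.py <<'E'
import pickle,numpy as np,cv2
from h import *
d=pickle.load(open("c0.pkl","rb")); T,S=d["top"],d["side"]
tc=lambda p:np.array(p)/3.4+[170-.35,95-.35]; sc=lambda p:np.array(p)/3.3+[125-.35,120-.35]
posts=cast(T,tc([[35,160],[390,347]]),.30)
rim=cast(T,tc([[25,285],[335,447]]),.07); tr=cast(T,tc([[163,40],[465,190]]),.035)
print("posts",posts,np.linalg.norm(posts[1]-posts[0])); print("rim",rim,np.linalg.norm(rim[1]-rim[0])); print("trough",tr,np.linalg.norm(tr[1]-tr[0]))
sp=cast(S,sc([[132,288],[432,30]]),.30); print("posts side",sp,np.linalg.norm(sp[1]-sp[0]))
for a in (posts,rim,tr,sp): v=a[1]-a[0]; print("yaw of y axis",np.degrees(np.arctan2(v[1],v[0])))
def blobs(c,lo,box,amin,amax):
    g=c["pixels"].min(2); m=np.zeros_like(g); x0,y0,x1,y1=box; m[y0:y1,x0:x1]=(g[y0:y1,x0:x1]>lo)*255
    n,l,s,ce=cv2.connectedComponentsWithStats(m)
    return [(ce[i].round(1),s[i].tolist()) for i in range(1,n) if amin<=s[i,4]<=amax]
for c,box in ((S,(190,210,230,265)),(T,(203,155,252,182))):
    for ce,s in blobs(c,115,box,5,400): print(ce,s,cast(c,ce,.0545)[0].round(4))
print("mat",cast(T,tc([[607,293],[540,402],[613,447],[680,350]]),.003))
print("blade top",cast(T,tc([[590,308],[619,305],[631,405],[602,409]]),.025))
E
python3 m.py
```

```text
posts [[ 0.66360365  0.20929493  0.3       ]
 [ 0.50562577 -0.07664085  0.3       ]] 0.32667458099438546
rim [[ 0.58271024  0.25809768  0.07      ]
 [ 0.4234199  -0.03459767  0.07      ]] 0.3332326247099913
trough [[ 0.82579377  0.12655523  0.035     ]
 [ 0.67112754 -0.16697799  0.035     ]] 0.33178817486569234
posts side [[ 0.66549727  0.22046808  0.3       ]
 [ 0.50291751 -0.07122289  0.3       ]] 0.33393982485424684
yaw of y axis -118.92039939501345
yaw of y axis -118.55586856331541
yaw of y axis -117.78529161367798
yaw of y axis -119.13397965264237
[217.5 224.7] [214, 222, 8, 6, 35] [0.6025 0.0404 0.0545]
[217.5 237.7] [214, 235, 8, 6, 39] [0.5963 0.0873 0.0545]
[205.2 241.1] [202, 239, 8, 6, 39] [0.6275 0.1009 0.0545]
[199.8 255.7] [196, 253, 8, 7, 40] [0.6338 0.1497 0.0545]
[209.3 163.6] [207, 161, 6, 6, 19] [0.6308 0.1539 0.0545]
[224.7 164. ] [222, 162, 6, 5, 19] [0.6285 0.1034 0.0545]
[243. 172.] [241, 169, 5, 7, 29] [0.6011 0.044  0.0545]
[228.9 174.2] [227, 171, 5, 7, 27] [0.5947 0.0901 0.0545]
mat [[ 0.57050515 -0.3099613   0.003     ]
 [ 0.46319594 -0.23986017  0.003     ]
 [ 0.41702114 -0.31203105  0.003     ]
 [ 0.51228656 -0.38236361  0.003     ]]
blade top [[ 0.5541995  -0.28849674  0.025     ]
 [ 0.55669581 -0.31745061  0.025     ]
 [ 0.45813606 -0.32675793  0.025     ]
 [ 0.45480238 -0.29782864  0.025     ]]
```

Request:
drive_tool:
  deltas:
    - [[0, 0, -1], 1]
    - [[0, 0, -1], 1]
    - [[0, 0, -1], 1]
    - [[0, 0, -1], 1]
    - [[0, 0, -1], 1]
    - [[0, 0, -1], 1]
    - [[0, 0, -1], 1]
    - [[0, 0, -1], 1]
    - [[0, 0, -1], 0.24]
    - [[0, 0, -0.5], 0]
  gripper: 1

```text
time: 1.15
tool_pos: [0.2161, 0.6399, 0.382]
orientation: [0.673, 0.74, 0.001, -0.0]
ft_force: [0.3, -0.2, -0.4]
gripper_width: 0.0878
grasp_force: 0.0
```

Request:
drive_tool:
  deltas:
    - [[-1, 0.42, 0], 0]
    - [[-1, 0.42, 0], 0]
    - [[-1, 0.42, 0], 0]
    - [[-1, 0.42, 0], 0]
    - [[-1, 0.42, 0], 0]
    - [[-1, 0.42, 0], 0]
    - [[-1, 0.42, 0], 0]
    - [[-1, 0.42, 0], 0]
    - [[-1, 0.42, 0], 0]
    - [[-1, 0.42, 0], 0]

```text
time: 2.15
tool_pos: [0.3193, 0.4467, 0.3804]
orientation: [0.673, 0.74, 0.0, -0.0]
ft_force: [0.4, 0.5, 0.2]
gripper_width: 0.0878
grasp_force: 0.0
```

Request:
drive_tool:
  deltas:
    - [[-1, 0.42, 0], 0]
    - [[-1, 0.42, 0], 0]
    - [[-1, 0.42, 0], 0]
    - [[-1, 0.42, 0], 0]
    - [[-1, 0.42, 0], 0]
    - [[-1, 0.42, 0], 0]
    - [[-1, 0.42, 0], 0]
    - [[-1, 0.42, 0], 0]
    - [[-1, 0.42, 0], 0]
    - [[-1, 0.42, 0], 0]

```text
time: 3.15
tool_pos: [0.4215, 0.2554, 0.3804]
orientation: [0.673, 0.74, 0.0, -0.0]
ft_force: [-0.2, 0.0, 0.2]
gripper_width: 0.0876
grasp_force: 0.0
```

Request:
drive_tool:
  deltas:
    - [[-1, 0.42, 0], 0]
    - [[-1, 0.42, 0], 0]
    - [[-1, 0.42, 0], 0]
    - [[-1, 0.42, 0], 0]
    - [[-1, 0.42, 0], 0]
    - [[-1, 0.42, 0], 0]
    - [[-1, 0, 0], 0]
    - [[-1, 0, 0], 0]
    - [[-1, 0, 0], 0]
    - [[-1, 0, 0], 0]

```text
time: 4.15
tool_pos: [0.4898, 0.061, 0.3803]
orientation: [0.673, 0.74, 0.0, -0.0]
ft_force: [0.2, -0.3, -0.2]
gripper_width: 0.0877
grasp_force: 0.0
```

Request:
drive_tool:
  deltas:
    - [[-1, 0, 0], 0]
    - [[-1, 0, 0], 0]
    - [[-1, 0, 0], 0]
    - [[-1, 0, 0], 0]
    - [[-1, 0, 0], 0]
    - [[-1, 0, 0], 0]
    - [[-1, 0, 0], 0]
    - [[-1, 0, 0], 0]
    - [[-1, 0, 0], 0]
    - [[-1, 0, 0], 0]

```text
time: 5.15
tool_pos: [0.5084, -0.1379, 0.3803]
orientation: [0.673, 0.74, 0.0, -0.0]
ft_force: [-0.1, 0.7, -0.7]
gripper_width: 0.088
grasp_force: 0.0
```

Request:
drive_tool:
  deltas:
    - [[-1, 0, 0], 0]
    - [[-1, 0, 0], 0]
    - [[-1, 0, 0], 0]
    - [[-1, 0, 0], 0]
    - [[-1, 0, 0], 0]
    - [[-1, 0, 0], 0]
    - [[-0.5, 0, 0.5], 0]
    - [[0, 0, 1], 0]
    - [[0, 0, 1], 0]
    - [[0, 0, 1], 0]

```text
time: 6.15
tool_pos: [0.5206, -0.2656, 0.3088]
orientation: [0.673, 0.74, 0.0, -0.0]
ft_force: [0.7, -0.0, 0.7]
gripper_width: 0.0877
grasp_force: 0.0
```

```bash
python3 - <<'E'
from cell import arm
import cv2,pickle
o=arm.get_obs(); print(o["time"],o["tool_pos"],o["orientation"],o["qpos"].round(2))
c=arm.camera("wrist"); t=arm.camera("top"); pickle.dump((c,t,o),open("c1.pkl","wb"))
cv2.imwrite("pics/w1.png",c["pixels"])
E
```

```text
6.15 [ 0.52060348 -0.26560924  0.30883866] [ 6.72883368e-01  7.39748483e-01  1.23749757e-04 -3.74398905e-04] [-0.35  0.33  0.94  1.67 -0.27  1.29  0.74]
```

View pics/w1.png

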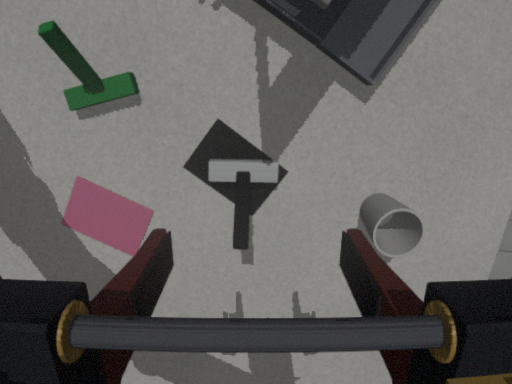

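```bash
python3 - <<'E'
import pickle,numpy as np
from h import *
c,t,o=pickle.load(open("c1.pkl","rb"))
B=cast(c,[[209,160],[277,160],[278,182],[209,181]],.025); print(B,B.mean(0))
v=(B[1]+B[2]-B[0]-B[3]); print(np.degrees(np.arctan2(v[1],v[0])))
print("handle tip",cast(c,[[240.5,243]],.109))
print("beaker rim",cast(c,[[397,238]],.09), "mat",cast(c,[[219,120],[183,167],[249,220],[288,173]],.003))
E
```

```text
[[ 0.4559688  -0.29566791  0.025     ]
 [ 0.5516056  -0.28671247  0.025     ]
 [ 0.55662557 -0.31867783  0.025     ]
 [ 0.45765452 -0.32649128  0.025     ]] [ 0.50546362 -0.30688737  0.025     ]
4.924873599121486
handle tip [[ 0.51100597 -0.37885812  0.109     ]]
beaker rim [[ 0.71766871 -0.36249858  0.09      ]] mat [[ 0.46433324 -0.24097218  0.003     ]
 [ 0.41519182 -0.31494483  0.003     ]
 [ 0.52060914 -0.39024553  0.003     ]
 [ 0.57195626 -0.30952487  0.003     ]]
```

The wrist view shows the chosen scraper upright on the black mat, its blade centred near (243,171) and its handle end at (240,245). The green scraper and the pink mat are elsewhere, and the beaker at (395,235) is well clear. Descending to grip.

Request:
drive_tool:
  deltas:
    - [[-1, -0.19, 1], 0]
    - [[-1, -0.19, 1], 0]
    - [[-1, -0.19, 1], 0]
    - [[-1, -0.19, 1], 0]
    - [[-0.96, -0.2, 1], 0]
    - [[0, 0, 1], 0]
    - [[0, 0, 1], 0]
    - [[0, 0, 1], 0]
    - [[0, 0, 1], 0]
    - [[0, 0, 1], 0]

```text
time: 7.25
tool_pos: [0.512, -0.3663, 0.1103]
orientation: [0.673, 0.74, 0.0, 0.0]
ft_force: [0.2, 0.0, -0.4]
gripper_width: 0.0878
grasp_force: 0.0
```

Request:
drive_tool:
  deltas:
    - [[0, 0, 1], 0]
    - [[0, 0, 0.98], 0]
    - [[0, 0, 0], 0]

```text
time: 7.55
tool_pos: [0.5106, -0.365, 0.069]
orientation: [0.673, 0.74, -0.0, -0.002]
ft_force: [-0.2, -0.2, -0.2]
gripper_width: 0.0878
grasp_force: 0.0
```

```bash
python3 - <<'E'
from cell import arm
import cv2
o=arm.get_obs(); print(o["time"],o["tool_pos"],o["ft_force"])
c=arm.camera("wrist");s=arm.camera("side")
cv2.imwrite("pics/w2.png",cv2.hconcat([cv2.resize(c["pixels"],(400,300)),cv2.resize(s["pixels"][60:240,180:420],(400,300))]))
E
```

```text
7.55 [ 0.51061623 -0.3649619   0.06900307] [-0.2071066  -0.18996429 -0.17307977]
```

View pics/w2.png

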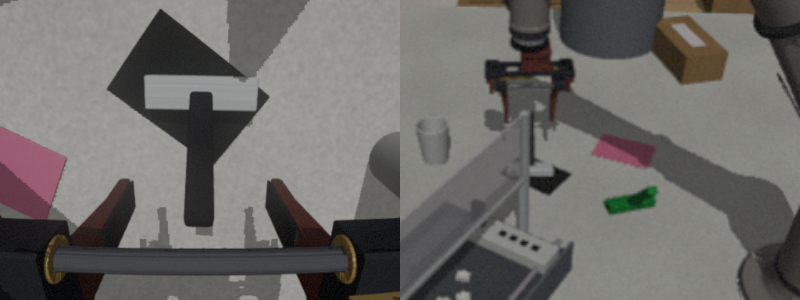

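The handle (centre column 200) sits midway between the finger tips (130 and 270). Closing the gripper.

Request:
drive_tool:
  deltas:
    - [[0, 0, 0], 0]
    - [[0, 0, 0], 0]
    - [[0, 0, 0], 0]
    - [[0, 0, 0], 0]
    - [[0, 0, 0], 0]
    - [[0, 0, 0], 0]
    - [[0, 0, 0], 0]
    - [[0, 0, 0], 0]
  gripper: 0

```text
time: 8.45
tool_pos: [0.5114, -0.3663, 0.0707]
orientation: [0.673, 0.74, -0.0, -0.0]
ft_force: [0.6, -1.3, 0.4]
gripper_width: 0.0273
grasp_force: 0.0
```

Request:
drive_tool:
  deltas:
    - [[0, 0, -0.5], 0]
    - [[0, 0, -1], 0]
    - [[0, 0, -1], 0]
    - [[0, 0, -1], 0]
    - [[0, 0, -1], 0]
    - [[0, 0, 0], 0]

```text
time: 9.05
tool_pos: [0.5127, -0.3679, 0.1641]
orientation: [0.673, 0.74, 0.001, 0.003]
ft_force: [0.2, 0.5, 1.1]
gripper_width: 0.0004
grasp_force: 0.0
```

```bash
python3 - <<'E'
from cell import arm
import cv2
o=arm.get_obs(); print(o["time"],o["tool_pos"],o["ft_force"],o["wrist_torque"],o["gripper_width"])
c=arm.camera("wrist");s=arm.camera("side")
cv2.imwrite("pics/w3.png",cv2.hconcat([cv2.resize(c["pixels"],(400,300)),cv2.resize(s["pixels"][60:240,180:420],(400,300))]))
E
```

```text
9.05 [ 0.51268257 -0.36790142  0.16409016] [0.22730618 0.53182912 1.1096326 ] [-0.05063392  0.03984235  0.01804744] 0.00039105767443198616
```

View pics/w3.png

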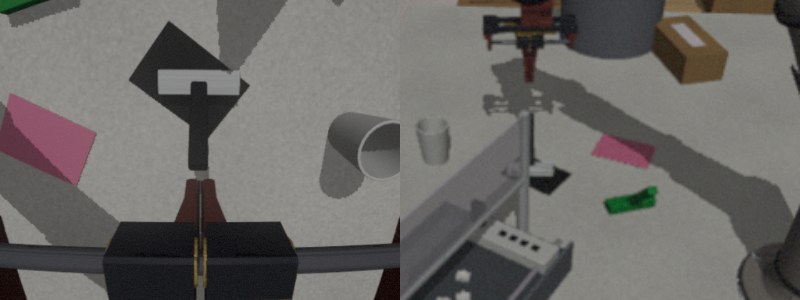

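The fingers needed longer and had not fully shut, so the lift left the scraper standing on the mat. I'll re-measure it and grip again.

Request:
drive_tool:
  deltas:
    - [[0, 0, 0], 0]
    - [[0, 0, 0], 0]
    - [[0, 0, 0], 0]
    - [[0, 0, 0], 0]
    - [[0, 0, 0], 0]
    - [[0, 0, 0], 0]
    - [[0, 0, 0], 0]
    - [[0, 0, 0], 0]
    - [[0, 0, 0], 0]
    - [[0, 0, 0], 0]
  gripper: 0.75

```text
time: 10.15
tool_pos: [0.5115, -0.3663, 0.1608]
orientation: [0.673, 0.74, 0.0, 0.0]
ft_force: [0.9, 0.8, -1.0]
gripper_width: 0.0658
grasp_force: 0.0
```

```bash
python3 - <<'E'
from cell import arm
import pickle
from h import *
o=arm.get_obs(); print(o["time"],o["tool_pos"],o["gripper_width"])
c=arm.camera("wrist"); pickle.dump((c,o),open("c2.pkl","wb"))
p=c["pixels"].astype(int); g=p.min(2); m=np.zeros(g.shape,np.uint8); m[70:140,185:325]=(g[70:140,185:325]>115)*255
n,l,s,ce=cv2.connectedComponentsWithStats(m); 
for i in range(1,n):
    if s[i,4]>150:
        b=cv2.boxPoints(cv2.minAreaRect(np.argwhere(l==i)[:,::-1].astype(np.float32))); B=cast(c,b,.025)
        print(s[i],b.round(1).tolist(),B.round(4).tolist(),B.mean(0))
        v=B[1]-B[0];w=B[2]-B[1];print(np.linalg.norm(v),np.linalg.norm(w),np.degrees([np.arctan2(v[1],v[0]),np.arctan2(w[1],w[0])]))
E
```

```text
10.15 [ 0.51146099 -0.36629954  0.16077604] 0.06577735960179218
[ 203   70  122   70 3629] [[203.0, 70.0], [324.0, 70.0], [324.0, 139.0], [203.0, 139.0]] [[0.454, -0.2787, 0.025], [0.5641, -0.2682, 0.025], [0.5732, -0.3312, 0.025], [0.4575, -0.3422, 0.025]] [ 0.51219552 -0.30504914  0.025     ]
0.11059511973161562 0.06370681169394353 [  5.44828009 -81.78490128]
[185 120  24  20 269] [[185.0, 120.0], [208.0, 120.0], [208.0, 139.0], [185.0, 139.0]] [[0.4395, -0.3256, 0.025], [0.4613, -0.3237, 0.025], [0.4623, -0.3417, 0.025], [0.4402, -0.3437, 0.025]] [ 0.45079331 -0.33367008  0.025     ]
0.021885580912619985 0.01809012280050581 [  4.99995211 -86.75771326]
```

```bash
python3 - <<'E'
import pickle
from h import *
c,o=pickle.load(open("c2.pkl","rb"))
B=cast(c,[[202,90],[307,92],[307,122],[202,120]],.025); v=B[1]+B[2]-B[0]-B[3]; print(B.mean(0),np.linalg.norm(v)/2,np.degrees(np.arctan2(v[1],v[0])))
H=cast(c,[[199/.78125,168/.78125]],.109);print(H)
g=c["pixels"].min(2);print(g[105,190:325:6],g[80:135:4,230])
E
```

```text
[ 0.50387201 -0.30669969  0.025     ] 0.09833710503624796 4.283818799726727
[[ 0.5114149  -0.38234387  0.109     ]]
[ 41  43  46 136 137 135 139 137 136 134 132 133 133 138 137 137 138 137
 140 139  51 138 141] [ 30  40  39 128 140 143 138 141 137 136 138  46  35  34]
```

Request:
drive_tool:
  deltas:
    - [[0, 0, 1], 0]
    - [[0, 0, 1], 0]
    - [[0, 0, 1], 0]
    - [[0, 0, 1], 0]
    - [[0, 0, 0.53], 0]
    - [[0, 0, 0], 0]

```text
time: 10.8
tool_pos: [0.5107, -0.3657, 0.0689]
orientation: [0.673, 0.74, -0.0, -0.001]
ft_force: [1.1, 0.6, 0.8]
gripper_width: 0.0657
grasp_force: 0.0
```

Request:
drive_tool:
  deltas:
    - [[0, 0, 0], 0]
    - [[0, 0, 0], 0]
    - [[0, 0, 0], 0]
    - [[0, 0, 0], 0]
    - [[0, 0, 0], 0]
    - [[0, 0, 0], 0]
    - [[0, 0, 0], 0]
    - [[0, 0, 0], 0]
    - [[0, 0, 0], 0]
    - [[0, 0, 0], 0]
  gripper: 0

```text
time: 11.8
tool_pos: [0.5115, -0.3665, 0.0702]
orientation: [0.673, 0.74, -0.0, 0.0]
ft_force: [-0.1, -0.3, -0.4]
gripper_width: 0.0188
grasp_force: 30.0
```

Request:
drive_tool:
  deltas:
    - [[0, 0, -0.4], 0]
    - [[0, 0, -1], 0]
    - [[0, 0, -1], 0.5]
    - [[0, 0, -1], 1]
    - [[0, 0, -1], 1]
    - [[0, 0, -1], 1]
    - [[0, 0, -1], 1]
    - [[0, 0, -1], 1]
    - [[0, 0, -1], 1]
    - [[0, 0, -1], 1]

```text
time: 12.8
tool_pos: [0.511, -0.3658, 0.259]
orientation: [0.953, 0.301, -0.0, -0.001]
ft_force: [0.4, -0.8, -1.9]
gripper_width: 0.019
grasp_force: 30.0
```

Request:
drive_tool:
  deltas:
    - [[0, 0, -1], 1]
    - [[0, 0, -1], 1]
    - [[0, 0, -1], 1]
    - [[0, 0, -1], 1]
    - [[0, 0, -1], 1]
    - [[0, 0, -1], 1]
    - [[0, 0, -1], 1]
    - [[0, 0, -0.6], 1]
    - [[0, 0, 0], 0]
    - [[0, 0, 0], 0]

```text
time: 13.8
tool_pos: [0.5112, -0.366, 0.4096]
orientation: [0.97, -0.245, -0.0, -0.0]
ft_force: [-1.0, 0.3, -3.5]
gripper_width: 0.0191
grasp_force: 30.0
```

```bash
python3 - <<'E'
from cell import arm
import cv2
from h import *
o=arm.get_obs(); q=o["orientation"]; print(o["time"],o["tool_pos"],2*np.degrees(np.arctan2(q[1],q[0])),o["qpos"].round(2),o["gripper_width"],o["ft_force"],o["wrist_torque"])
c=arm.camera("wrist");s=arm.camera("side")
cv2.imwrite("pics/w4.png",cv2.hconcat([cv2.resize(c["pixels"],(400,300)),cv2.resize(s["pixels"][0:210,180:460],(400,300))]))
E
```

```text
13.8 [ 0.51121602 -0.36595693  0.40962971] -28.37151954291656 [-0.29  0.61  1.42  1.4  -0.6   1.63 -1.  ] 0.019138764507364937 [-1.01324751  0.34786865 -3.50167824] [0.08040889 0.2023114  0.01885899]
```

View pics/w4.png

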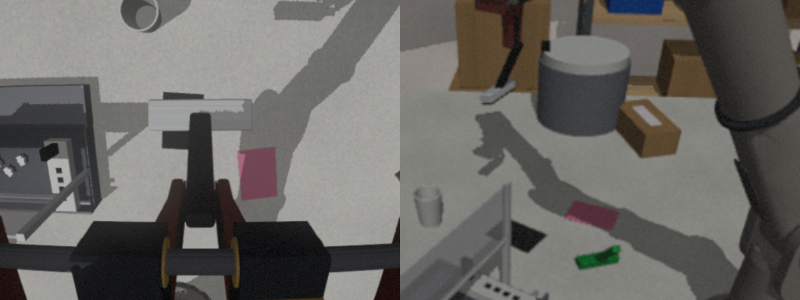

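Request:
drive_tool:
  deltas:
    - [[-0.56, -0.97, 0], 0]
    - [[-0.56, -0.97, 0], 0]
    - [[-0.56, -0.97, 0], 0]
    - [[-0.56, -0.97, 0], 0]
    - [[-0.56, -0.97, 0], 0]
    - [[-0.56, -0.97, 0], 0]
    - [[-0.56, -0.97, 0], 0]
    - [[-0.56, -0.97, 0], 0]
    - [[-0.56, -0.97, 0], 0]
    - [[-0.56, -0.97, 0], 0]

```text
time: 14.9
tool_pos: [0.5053, -0.1412, 0.4092]
orientation: [0.969, -0.246, -0.001, -0.0]
ft_force: [0.5, 0.1, -2.7]
gripper_width: 0.0189
grasp_force: 30.0
```

Request:
drive_tool:
  deltas:
    - [[-0.56, -0.97, 0], 0]
    - [[-0.56, -0.97, 0], 0]
    - [[-0.56, -0.97, 0], 0]
    - [[-0.56, -0.97, 0], 0]
    - [[-0.56, -0.97, 0], 0]
    - [[-0.56, -0.97, 0], 0]
    - [[-0.56, -0.97, 0], 0]
    - [[-0.56, -0.97, 0], 0]
    - [[-0.56, -0.97, 0], 0]
    - [[-0.56, -0.97, 0], 0]

```text
time: 15.9
tool_pos: [0.4999, 0.083, 0.4097]
orientation: [0.969, -0.246, -0.001, -0.0]
ft_force: [-0.6, 0.2, -1.8]
gripper_width: 0.0191
grasp_force: 30.0
```

Request:
drive_tool:
  deltas:
    - [[-0.56, -0.9, 0], 0]
    - [[0, 0, 1], 0]
    - [[0, 0, 1], 0]
    - [[0, 0, 1], 0]
    - [[0, 0, 1], 0]
    - [[0, 0, 1], 0]
    - [[0, 0, 0], 0]

```text
time: 16.6
tool_pos: [0.4975, 0.1028, 0.3078]
orientation: [0.969, -0.247, -0.002, 0.002]
ft_force: [0.0, 0.2, -1.6]
gripper_width: 0.0189
grasp_force: 30.0
```

```bash
cat >> h.py <<'E'
O=np.array([.596,.062]); YAW=np.radians(151.5)
XS=np.array([np.cos(YAW),np.sin(YAW)]); YS=np.array([-np.sin(YAW),np.cos(YAW)])
def st(p): return np.array([(np.array(p)[:2]-O)@XS,(np.array(p)[:2]-O)@YS])*1000
def look(tag,cams):
    from cell import arm
    import pickle
    o=arm.get_obs(); q=o["orientation"]
    print(o["time"],"tool",o["tool_pos"].round(4),"station mm",st(o["tool_pos"]).round(1),"yaw",(2*np.degrees(np.arctan2(q[1],q[0]))).round(2),"q",o["qpos"].round(2),"F",o["ft_force"].round(1),"w",o["gripper_width"].round(4))
    d={n:arm.camera(n) for n in cams}; pickle.dump(d,open(tag+".pkl","wb")); return d
E
python3 - <<'E'
from h import *
d=look("c4",["wrist","side","top"])
cv2.imwrite("pics/w5.png",cv2.hconcat([cv2.resize(d["wrist"]["pixels"],(400,300)),cv2.resize(d["side"]["pixels"][110:320,110:390],(400,300))]))
E
```

```text
Traceback (most recent call last):
  File "h.py", line 20, in look
    print(o["time"],"tool",o["tool_pos"].round(4),"station mm",st(o["tool_pos"]).round(1),"yaw",(2*np.degrees(np.arctan2(q[1],q[0]))).round(2),"q",o["qpos"].round(2),"F",o["ft_force"].round(1),"w",o["gripper_width"].round(4))
                                                                                                                                                                                                     ^^^^^^^^^^^^^^^^^^^^^^^^
AttributeError: 'float' object has no attribute 'round'
```

Request:
drive_tool:
  deltas:
    - [[0, 0, 1], 0]
    - [[0, 0, 1], 0]
    - [[0, 0, 1], 0]
    - [[0, 0, 1], 0]
    - [[0, 0, 1], 0]
    - [[0, 0, 1], 0]
    - [[0, 0, 1], 0]
    - [[0, 0, 1], 0]
    - [[0, 0, 0.5], 0]
    - [[0, 0, 0], 0]

```text
time: 17.6
tool_pos: [0.499, 0.1028, 0.1396]
orientation: [0.969, -0.247, -0.001, 0.001]
ft_force: [-1.0, -0.5, -2.3]
gripper_width: 0.0192
grasp_force: 30.0
```

```bash
sed -i 's/o\["gripper_width"\].round(4)/round(o["gripper_width"],4)/' h.py
python3 - <<'E'
from h import *
d=look("c4",["wrist","side","top"])
cv2.imwrite("pics/w5.png",cv2.hconcat([cv2.resize(d["wrist"]["pixels"],(400,300)),cv2.resize(d["side"]["pixels"][110:320,110:390],(400,300))]))
E
```

```text
17.6 tool [0.499  0.1028 0.1396] station mm [104.8  10.4] yaw -28.57 q [-1.15  0.43  1.06  2.04 -0.47  0.93 -1.9 ] F [-1.  -0.5 -2.3] w 0.0192
```

View pics/w5.png

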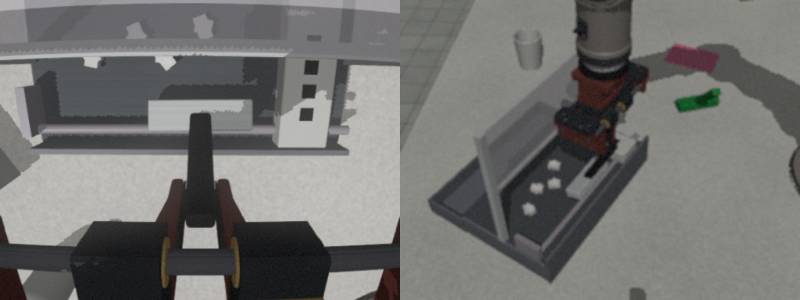

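The blade lies parallel to the deck edge behind the chips, with the carriage and screen clear. Next I check the wrist camera's overhang before sweeping.

```bash
python3 - <<'E'
from h import *
import pickle
d=pickle.load(open("c4.pkl","rb"));c=d["wrist"];R=cv2.Rodrigues(np.array(c["rvec"],float))[0];p=-R.T@np.array(c["tvec"]).ravel();print(p,st(p))
E
```

```text
[0.57123552 0.06262173 0.33440305] [22.06011604 11.27019969]
```

Request:
drive_tool:
  deltas:
    - [[0, 0, 0.5], 0]
    - [[0, 0, 0.45], 0]
    - [[0, 0, 0], 0]
    - [[0, 0, 0], 0]

```text
time: 18.15
tool_pos: [0.4998, 0.1029, 0.1215]
orientation: [0.969, -0.247, 0.001, -0.0]
ft_force: [0.5, 0.5, 0.4]
gripper_width: 0.0007
grasp_force: 0.0
```

The grip was lost. One composite picture will show how the scraper lies.

```bash
python3 - <<'E'
from h import *
d=look("c5",["wrist","side","top"])
w,s,t=(d[k]["pixels"] for k in ("wrist","side","top"))
R=lambda a:cv2.resize(cv2.convertScaleAbs(a,alpha=1.4),(400,300),interpolation=cv2.INTER_CUBIC)
cv2.imwrite("pics/w6.png",cv2.vconcat([cv2.hconcat([R(w),R(s[170:290,180:340])]),cv2.hconcat([R(w[60:240,150:390]),R(t[95:230,170:350])])]))
E
```

```text
18.15 tool [0.4998 0.1029 0.1215] station mm [104.    9.9] yaw -28.57 q [-1.12  0.46  1.02  2.06 -0.51  0.89 -1.88] F [0.5 0.5 0.4] w 0.0007
```

View pics/w6.png

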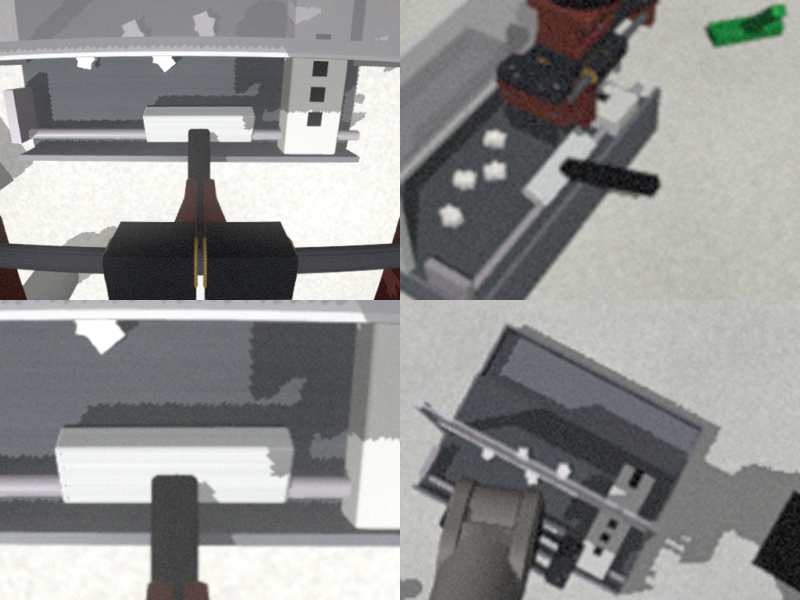

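The scraper has tipped back. In the wrist panel its blade shows its front face at rows 105–115. The side panel shows the handle nearly level across the rim, from (565,165) to (660,185). Chips are undisturbed. I'll compare the before and after poses numerically to see how it slipped.

```bash
python3 - <<'E'
from h import *
import pickle
def sp(p): return O+p[0]*XS+p[1]*YS
def pts(tilt,u0,y0,z0,piv=(0,0)):
    # scraper profile with handle to +station x; u along +x; tilt>0 = handle goes down; pivot piv (u,z rel origin)
    a=np.radians(tilt); out=[]
    for u,y,z in [(-.015,-.05,.022),(-.015,.05,.022),(.015,.05,.022),(.015,-.05,.022),(-.015,-.05,0),(-.015,.05,0),(.005,0,.02),(.077,0,.106)]:
        du,dz=u-piv[0],z-piv[1]; uu=piv[0]+du*np.cos(a)+dz*np.sin(a); zz=piv[1]-du*np.sin(a)+dz*np.cos(a)
        out.append(np.r_[sp((u0+uu,y0+y)),z0+zz])
    return np.array(out)
d=pickle.load(open("c4.pkl","rb"))
print("before: seen wrist", (np.array([[148,100],[252,99],[252,129],[148,129]])/.78125).round(0).tolist(),"side handle",(np.array([[185,178],[212,150]])/1.4286+[110,110]).round(0).tolist())
for tl in (0,-10,-20):
    P=pts(tl,.1048-.060,.0104,.0724,(.060,.086)); print(tl,proj(d["wrist"],P[:4]).round(0).tolist(),proj(d["side"],P[6:]).round(0).tolist(),"sole z",P[4:6,2].round(4))
d=pickle.load(open("c5.pkl","rb"))
f=lambda a:(np.array(a)/1.6667+[150,60]).round(0).tolist()
print("after: seen top",f([[58,147],[292,158],[290,202],[65,202]]),"front bottom",f([[62,128],[290,131]]),"side handle [[246,236],[284,244]]")
for tl in (0,20,30,40):
  for u0 in (.03,.044):
    P=pts(tl,u0,.0104,.05,(.015,0)); print(tl,u0,proj(d["wrist"],P[:6]).round(0).tolist(),proj(d["side"],P[6:]).round(0).tolist(),P[7,2])
E
```

```text
before: seen wrist [[189.0, 128.0], [323.0, 127.0], [323.0, 165.0], [189.0, 165.0]] side handle [[239.0, 235.0], [258.0, 215.0]]
0 [[180.0, 95.0], [328.0, 95.0], [326.0, 139.0], [182.0, 139.0]] [[235.0, 226.0], [259.0, 214.0]] sole z [0.0724 0.0724]
-10 [[184.0, 112.0], [324.0, 112.0], [323.0, 154.0], [185.0, 154.0]] [[239.0, 230.0], [258.0, 212.0]] sole z [0.0607 0.0607]
-20 [[188.0, 130.0], [320.0, 130.0], [321.0, 169.0], [188.0, 170.0]] [[244.0, 234.0], [256.0, 211.0]] sole z [0.0519 0.0519]
after: seen top [[185.0, 148.0], [325.0, 155.0], [324.0, 181.0], [189.0, 181.0]] front bottom [[187.0, 137.0], [324.0, 139.0]] side handle [[246,236],[284,244]]
0 0.03 [[181.0, 74.0], [329.0, 74.0], [326.0, 118.0], [183.0, 118.0], [187.0, 75.0], [323.0, 74.0]] [[231.0, 230.0], [254.0, 218.0]] 0.156
0 0.044 [[182.0, 95.0], [328.0, 95.0], [325.0, 138.0], [185.0, 138.0], [188.0, 94.0], [322.0, 94.0]] [[236.0, 232.0], [259.0, 220.0]] 0.156
20 0.03 [[179.0, 88.0], [331.0, 88.0], [326.0, 129.0], [184.0, 129.0], [185.0, 77.0], [325.0, 77.0]] [[233.0, 230.0], [265.0, 231.0]] 0.1284021689171148
20 0.044 [[180.0, 110.0], [330.0, 109.0], [325.0, 148.0], [186.0, 148.0], [186.0, 97.0], [324.0, 97.0]] [[238.0, 232.0], [270.0, 233.0]] 0.1284021689171148
30 0.03 [[178.0, 97.0], [331.0, 97.0], [325.0, 133.0], [185.0, 133.0], [183.0, 80.0], [326.0, 80.0]] [[235.0, 231.0], [269.0, 237.0]] 0.1107986928011505
30 0.044 [[180.0, 119.0], [330.0, 118.0], [324.0, 152.0], [186.0, 153.0], [184.0, 100.0], [325.0, 100.0]] [[239.0, 233.0], [274.0, 239.0]] 0.1107986928011505
40 0.03 [[178.0, 107.0], [331.0, 107.0], [324.0, 137.0], [186.0, 137.0], [182.0, 85.0], [327.0, 84.0]] [[236.0, 231.0], [272.0, 244.0]] 0.09134787917004625
40 0.044 [[180.0, 128.0], [330.0, 128.0], [323.0, 156.0], [187.0, 156.0], [184.0, 105.0], [326.0, 105.0]] [[240.0, 233.0], [277.0, 246.0]] 0.09134787917004625
```

The scraper drooped about 20° in the grip because of gravity torque. Its nose then met the deck, it slipped out and tipped back, and the handle now rests on the rim. I'll grip the handle just outside the rim, raise it along its arc onto its sole, then regrip it standing on the deck.

Request:
drive_tool:
  deltas:
    - [[-0.3, 0, 0], 0]
    - [[-0.3, 0, 0], 0]
    - [[-0.3, 0, 0], 0]
    - [[0, 0, 0], 0]
    - [[0, 0, 0], 0]
    - [[0, 0, 0.7], 0]
    - [[0, 0, 1], 0]
    - [[0, 0, 0.7], 0]
    - [[0, 0, 0.3], 0]
    - [[0, 0, 0], 0]
  gripper: 0.6

```text
time: 19.3
tool_pos: [0.4828, 0.1108, 0.0662]
orientation: [0.969, -0.247, -0.001, 0.001]
ft_force: [0.2, -0.4, 0.1]
gripper_width: 0.0528
grasp_force: 0.0
```

Request:
drive_tool:
  deltas:
    - [[0, 0, 0], 0]
    - [[0, 0, 0], 0]
    - [[0, 0, 0], 0]
    - [[0, 0, 0], 0]
    - [[0, 0, 0], 0]
    - [[0, 0, 0], 0]
    - [[0, 0, 0], 0]
    - [[0, 0, 0], 0]
  gripper: 0

```text
time: 20.1
tool_pos: [0.4834, 0.1114, 0.0672]
orientation: [0.969, -0.247, 0.0, -0.0]
ft_force: [0.5, -0.1, -0.4]
gripper_width: 0.0008
grasp_force: 0.0
```

```bash
python3 - <<'E'
from h import *
d=look("c6",["wrist"])
E
```

```text
20.1 tool [0.4834 0.1114 0.0672] station mm [122.5  10.4] yaw -28.59 q [-1.07  0.52  0.93  2.13 -0.6   0.78 -1.82] F [ 0.5 -0.1 -0.4] w 0.0008
```

Missed: the handle isn't between the fingers. I'll locate it by mask, as a dark bar against the bench or deck in the side and top views.

```bash
python3 - <<'E'
from h import *
import pickle
d5=pickle.load(open("c5.pkl","rb")); s=d5["side"]["pixels"].max(2)
d=look("c7",["side","wrist"]); s2=d["side"]["pixels"].max(2)
ch=lambda g:"".join("#" if v<35 else "+" if v<60 else "-" if v<100 else "." if v<150 else "W" for v in g)
for r in range(206,262): print(r,ch(s[r,228:300]),ch(s2[r,228:300]))
E
```

```text
20.15 tool [0.4833 0.1114 0.0672] station mm [122.5  10.4] yaw -28.59 q [-1.07  0.52  0.93  2.13 -0.6   0.78 -1.82] F [-0.4  0.3  0.6] w 0.0003
206 ++#####+++#+##+#####++-++++++++--....................---................ ..........-----++-+--+++++-+-+++++-++++####+++##+....---................
207 +-+#######+##+#+####+++++++++++++--.................----................ --.......-----++-+--++-+-+---++++--+++##+++###+#+...----................
208 ++-++++#+####+++##+++++++++++++###+-................--+-................ +---......---+++++--++++++++--++--+++###+#+#+#+#+-..----................
209 ++-++++++++##+#+##+-++++++++++-+++-............------+--................ +++---.....-+#+##+++++---+++-++--+++#####+##+###+-----+-................
210 --+-++++++++#++##+++++++++++++-.---............------+--................ --++----..--##+####+++--++--+----++#####+++#####+----++-................
211 +++-+-+++++++##+++++++++++++++-...............-------++-................ ++++++++---+##+#++##++++++++++--+++#####+++#####+---++--................
212 +++--++++++++++++++++++++++++--...............-----+
[... 6743 characters left out ...]
........................... +-...--+-++----+++++-+++++-.............................................
258 --..---++------++++++++++-.............................................. --..---++------++++++++-+-..............................................
259 -..--++++----+++++++++++-............................................... -..---+++----+++++++++++-...............................................
260 ...--++++----+-+++-+++++-............................................... ..----+++----+--+++-+++--...............................................
261 ..--++++----++-+-++++++-................................................ ..--++++-----++++++++++-................................................
```

```bash
python3 - <<'E'
from h import *
import pickle
d=pickle.load(open("c5.pkl","rb")); w,s=d["wrist"],d["side"]
def ray(c,uv):
    a,b=cast(c,[uv],0.)[0],cast(c,[uv],.1)[0]; return a,(b-a)/.1
def onplane(c,uv,y):
    a,v=ray(c,uv); ya=st(a)[1]; yb=st(a+v)[1]; t=(y-ya)/(yb-ya); p=a+v*t; return st(p).round(1),p[2].round(4)
for y in (0,5,10,15,20,25):
    print(y,"root",onplane(s,(246,236.5),y),"tip",onplane(s,(281,243.5),y))
print("wrist handle centre at root", [st(cast(w,[(254.4,150)],z)[0]).round(1).tolist() for z in (.06,.08,.1)])
g=pickle.load(open("c7.pkl","rb"))["wrist"]["pixels"].max(2)
ch=lambda g:"".join("#" if v<35 else "+" if v<60 else "-" if v<100 else "." if v<150 else "W" for v in g)
for r in range(80,330,5): print(r,ch(g[r,180:340:2]))
E
```

```text
0 root (array([89.3,  0. ]), np.float64(0.0851)) tip (array([190.2,   0. ]), np.float64(0.1217))
5 root (array([86.,  5.]), np.float64(0.078)) tip (array([187.9,   5. ]), np.float64(0.115))
10 root (array([82.7, 10. ]), np.float64(0.071)) tip (array([185.6,  10. ]), np.float64(0.1083))
15 root (array([79.3, 15. ]), np.float64(0.0639)) tip (array([183.3,  15. ]), np.float64(0.1016))
20 root (array([76., 20.]), np.float64(0.0568)) tip (array([181.,  20.]), np.float64(0.0949))
25 root (array([72.7, 25. ]), np.float64(0.0498)) tip (array([178.7,  25. ]), np.float64(0.0882))
wrist handle centre at root [[69.9, 9.9], [66.1, 10.0], [62.4, 10.1]]
80 --------------------------------------++-+++++-+-++-++++-+-+++-++-+-+++-++-+----
85 ----------------------------------------+++--++++---++++++-+--+-++++-+-+++-+-+--
90 ---------------------------------------+-+-++--++--+-+++--++-+++++++++++-+++++--
95 ---------------------------------------+--------++--+-+-+--+-++-++++++++-++-++--
100 --------------------------------------+++--+-+---++-++++-++++--+--+-+++++-+++---
105 ----------------------------
[... 3092 characters left out ...]
++++++++++++++++++++
290 ++++++++++++++++++++++++++++++++#+++##+##+###++##+++#+++++++++++++++++++++++++++
295 +++++++++++++++++++++++++##+#++++##++####+#+####+++###++#+#+++++++++++++++#+++++
300 ++++++++++++++#+++++++++#++#+#+##+#+#+#+#+##+####+#+##+###+++#+##+#++++++#++++++
305 ++#++++++##+##+++++++##+##+++#####+--+##--+######++#++######+###+##+#+#+#++#++++
310 +#++##+++++###++##################+--###--+###+#############+#####+#########+###
315 +++#+#############################+--###--+#####################################
320 #####+###+########################+--+++--+#####################################
325 ##################################+--+++---#####################################
```

```bash
python3 - <<'E'
from h import *
import pickle
d=pickle.load(open("c7.pkl","rb")); w=d["wrist"]
P=lambda x,y,z:np.r_[O+x/1000*XS+y/1000*YS,z]
for x in (112,122,132):
    print(x,[proj(w,P(x,10.4,z)).round(0).tolist() for z in (.067,.085,.094,.11)])
print("handle widths px at 20mm:",[(proj(w,P(x,20.4,z))-proj(w,P(x,.4,z))).round(1).tolist() for x,z in ((90,.083),(105,.09),(115,.093))])
print("root/tip",proj(w,P(82.7,10.4,.071)),proj(w,P(185.6,10.4,.108)))
# same check before the first grasp, c1: known TCP
E
```

```text
112 [[[254.0, 208.0]], [[254.0, 219.0]], [[254.0, 226.0]], [[254.0, 239.0]]]
122 [[[254.0, 223.0]], [[254.0, 236.0]], [[254.0, 243.0]], [[254.0, 257.0]]]
132 [[[254.0, 238.0]], [[254.0, 252.0]], [[254.0, 260.0]], [[254.0, 275.0]]]
handle widths px at 20mm: [[[37.3, -0.1]], [[37.7, -0.1]], [[37.7, -0.1]]]
root/tip [[253.87166725 161.599566  ]] [[254.3380925  355.93797364]]
```

```bash
python3 - <<'E'
from h import *
import pickle
s=pickle.load(open("c7.pkl","rb"))["side"]
P=lambda x,y,z:np.r_[O+x/1000*XS+y/1000*YS,z]
print("TCP",proj(s,P(122.5,10.4,.067)),"30mm up",proj(s,P(122.5,10.4,.097)),"rim top y10",proj(s,P(105,10.4,.07)),proj(s,P(107,-165,.07)),proj(s,P(107,165,.07)))
c=s["pixels"]
red=(c[...,2].astype(int)-c[...,0]>12)
for r in range(212,250): print(r,"".join("R" if a else ("#" if b<35 else ".") for a,b in zip(red[r,228:300],c.max(2)[r,228:300])))
E
```

```text
TCP [[258.95170639 243.55325381]] 30mm up [[259.08052679 236.05390538]] rim top y10 [[253.25487969 240.07875661]] [[214.00667671 290.42246775]] [[281.95786154 205.17747269]]
212 ..............#.####....RRRRRRRRR##.##......###.........................
213 .....#.#.#.##.RRR#######.#.RRRRR###.##...#.##...........................
214 .....#..##.#.RRRR.#.##..#.#..R..#.###.##.##.#...........................
215 ....#..#.##..#.RR.########....#######.######............................
216 ...#.###.#.##..###.#.#######..###.#..##.###.............................
217 ..##......####....#.#####.####.#RRR..#####..............................
218 .#.....#...####.####.#.##..#..#RRRRRR.##................................
219 #..#.#.######.....##..###.#####RRRRRRR##................................
220 #..#.....#..#..#...##...#..##.#.R..RRRR#................................
221 ###.#...#...###..##.###.####RR.....RRR#.................................
222 .#####...##..##...##.##..##.RR.....RRR..................................
223 RR.#..####.#.######.###...#.#......R....................................
22
[... 1299 characters left out ...]
.......
241 ....................##################################..................
242 .....................#...##############################.................
243 ............................###########################.................
244 ...............................########################.................
245 ..................................#....###############..................
246 ............................................##########..................
247 ..................................................###...................
248 ........................................................................
249 ........................................................................
```

The visible fingertips don't line up with the projected TCP. I'll measure the tip height from the known 88 mm opening in the earlier free-air wrist picture.

```bash
python3 - <<'E'
from h import *
import pickle
c,t,o=pickle.load(open("c1.pkl","rb")); p=o["tool_pos"]; print("tool",p)
for r in (225,232,240,255,270):
    g=c["pixels"][r].astype(int); red=np.where(g[:,2]-g[:,0]>12)[0]; print(r,red.min() if len(red) else None,[ (a,b) for a,b in zip(red[:-1],red[1:]) if b-a>20], red.max() if len(red) else None)
for z in (.309,.32,.33,.34,.35):
    a=cast(c,[(168,232),(343,232)],z); print(z,np.linalg.norm(a[1]-a[0]).round(4),(a.mean(0)-p).round(4))
print("tcp proj",proj(c,p),"pinch",proj(c,p+[0,0,.0187]))
E
```

```text
tool [ 0.52060348 -0.26560924  0.30883866]
225 63 [] 147
232 78 [(np.int64(164), np.int64(347))] 361
240 96 [(np.int64(161), np.int64(351))] 367
255 130 [(np.int64(152), np.int64(361))] 377
270 121 [(np.int64(143), np.int64(352))] 392
0.309 0.1079 [-0.0002 -0.0069  0.0002]
0.32 0.1018 [-0.0006 -0.0019  0.0112]
0.33 0.0963 [-0.001   0.0026  0.0212]
0.34 0.0908 [-0.0014  0.0071  0.0312]
0.35 0.0852 [-0.0018  0.0116  0.0412]
tcp proj [[256.85784146 221.87012887]] pinch [[256.91028168 234.81350092]]
```

Both cameras put the real fingertips about 30 mm above the reported TCP, so my grips only caught the top of the handle. I'll regrip about 30 mm lower.

Request:
drive_tool:
  deltas:
    - [[-0.2, 0, 0], 0]
    - [[0, 0, 0], 0]
    - [[0, 0, 0], 0]
    - [[0, 0, 0], 0]
    - [[0, 0, 0], 0]
    - [[0, 0, 0], 0]
    - [[0, 0, 0.5], 0]
    - [[0, 0, 0.5], 0]
    - [[0, 0, 0.45], 0]
    - [[0, 0, 0], 0]
  gripper: 0.55

```text
time: 21.25
tool_pos: [0.4787, 0.1128, 0.0367]
orientation: [0.969, -0.247, -0.001, 0.001]
ft_force: [-0.4, 0.6, -0.5]
gripper_width: 0.0482
grasp_force: 0.0
```

Request:
drive_tool:
  deltas:
    - [[0, 0, 0], 0]
    - [[0, 0, 0], 0]
    - [[0, 0, 0], 0]
    - [[0, 0, 0], 0]
    - [[0, 0, 0], 0]
    - [[0, 0, 0], 0]
    - [[0, 0, 0], 0]
  gripper: 0

```text
time: 21.95
tool_pos: [0.4801, 0.1135, 0.0383]
orientation: [0.969, -0.247, 0.0, -0.0]
ft_force: [-0.2, 0.7, 1.8]
gripper_width: 0.0198
grasp_force: 29.9
```

The grip is now full at 19.8 mm. To rotate the scraper upright I need a loose fingertip grip near the handle end, so that gravity swings the blade down.

Request:
drive_tool:
  deltas:
    - [[0, 0, 0], 0]
    - [[0, 0, 0], 0]
    - [[0, 0, -0.4], 0]
    - [[-0.5, 0, -0.4], 0]
    - [[-0.6, 0, -0.4], 0]
    - [[-0.6, 0, -0.4], 0]
    - [[-0.5, 0, 0], 0]
    - [[0, 0, 0], 0]
  gripper: 0.45

```text
time: 22.75
tool_pos: [0.4401, 0.1351, 0.0701]
orientation: [0.969, -0.246, -0.001, -0.0]
ft_force: [-0.4, -0.1, 0.1]
gripper_width: 0.0396
grasp_force: 0.0
```

Request:
drive_tool:
  deltas:
    - [[0, 0, 0], 0]
    - [[0, 0, 0], 0]
    - [[0, 0, 0], 0]
    - [[0, 0, 0], 0]
    - [[0, 0, 0], 0]
    - [[0, 0, 0], 0]
  gripper: 0

```text
time: 23.35
tool_pos: [0.4415, 0.1341, 0.0702]
orientation: [0.969, -0.247, 0.0, 0.0]
ft_force: [1.3, -0.6, -0.6]
gripper_width: 0.0202
grasp_force: 30.0
```

Request:
drive_tool:
  deltas:
    - [[0.3, 0, -0.55], 0]
    - [[0.35, 0, -0.5], 0]
    - [[0.4, 0, -0.45], 0]
    - [[0.45, 0, -0.45], 0]
    - [[0.45, 0, -0.5], 0]
    - [[0, 0, -0.5], 0]
    - [[0, 0, 0], 0]

```text
time: 24.05
tool_pos: [0.4765, 0.1156, 0.1304]
orientation: [0.969, -0.247, 0.001, -0.001]
ft_force: [-0.9, -0.5, -3.5]
gripper_width: 0.0197
grasp_force: 30.0
```

```bash
cat >> h.py <<'E'
def P(x,y,z): return np.r_[O+x/1000*XS+y/1000*YS,z]
def asc(img,r0,r1,c0,c1,st_r=1,st_c=1):
    g=img.max(2); red=(img[...,2].astype(int)-img[...,0]>12)
    for r in range(r0,r1,st_r): print(r,"".join("R" if red[r,c] else "#" if g[r,c]<35 else "+" if g[r,c]<60 else "-" if g[r,c]<100 else "." if g[r,c]<150 else "W" for c in range(c0,c1,st_c)))
E
python3 - <<'E'
from h import *
d=look("c8",["side","wrist"]); asc(d["wrist"]["pixels"],60,240,150,360,6,3); asc(d["side"]["pixels"],196,250,228,300,2,1)
E
```

```text
24.05 tool [0.4765 0.1156 0.1304] station mm [130.6  10. ] yaw -28.63 q [-1.21  0.41  1.07  2.1  -0.47  0.89 -1.94] F [-0.9 -0.5 -3.5] w 0.0197
60 ----.WWWWWWWWWWWWWWWWWWWWWWWWWWWW............................W.....---
66 -----WWWWWWWWWWWWWWWWWWWWWWWWWWWW..................................--+
72 -----WWWWWWWWWWWWWWWWWWWWWWWWW....................................--+-
78 -----.WWWWWWWWWWWWWWWWWWWWWWWW-++++++++++-........................--++
84 ------WWWWWWWWWWWWWWWWWWWWWWWW++++++++++++.......................-++++
90 ------.WWWWWWWWWWWWWWWWWWWWWWW++++++++#+++.......................-+---
96 -------WWWWWWWWWWWWWWWWWWWWWWW++++++++++##.......................++-++
102 ------------------------------++++++++++++----------++++-++--+--+--+--
108 ------------------------------+++++#+++#++----------++++++-+--+---+-+-
114 ------------------------------+++++#++++#+----------------++++-++++++-
120 ++-++--+------------------+--++++++++++###+++--++++++++++++----+++--+-
126 -----------------------------+#+####++#+#+---+---+--++-+-++++--++-+---
132 ..............................#+##++##+###................-
[... 2665 characters left out ...]
.......
232 ++++-+++-+++-++++++++---..---++------+++-++++--.........................
234 +-+-++++++++++++-+++--..--+++----+++++-++-+--...........................
236 ++++++-++++++++--+--...-+++-----+++-++++++-.............................
238 ++++++++++++++-+--...--++------++++-+++++-..............................
240 ++-++++++++++++--..--+++-----++++++++++-................................
242 +--++++++++++--..--++++-----+++++++++--.................................
244 +++++++++++--...--++++---+++++++++++-...................................
246 +++++++-++--..--++++-----+++++-+++-.....................................
248 ++++++++--...--+++----+++++-+++++-......................................
```

The full grip now holds rigidly, with the blade still tilted about 30° back. I can rotate it in-hand: press the blade's nose against the station's outer back wall below the pads while raising the tool, until the sole is level. The resulting grip, 65 mm from the blade's centre, suits the wiping directly.

Request:
drive_tool:
  deltas:
    - [[-0.88, -0.4, 0], 0]
    - [[-0.88, -0.4, 0], 0]
    - [[-0.88, -0.4, 0], 0]
    - [[-0.88, -0.4, 0], 0]
    - [[-0.88, -0.4, 0], 0]
    - [[-0.88, 0, 0], 0]
    - [[0, 0, 1], 0]
    - [[0, 0, 1], 0]
    - [[0, 0, 1], 0]
    - [[0, 0, 1], 0]

```text
time: 25.15
tool_pos: [0.401, 0.2015, 0.0479]
orientation: [0.969, -0.246, -0.0, 0.0]
ft_force: [-0.4, 0.8, -3.1]
gripper_width: 0.0196
grasp_force: 30.0
```

```bash
python3 - <<'E'
from h import *
d=look("c9",["side","wrist"]); asc(d["wrist"]["pixels"],40,180,130,380,6,3); asc(d["side"]["pixels"],216,290,216,310,2,1)
E
```

```text
25.15 tool [0.401  0.2015 0.0479] station mm [238.  -29.5] yaw -28.53 q [-1.35  0.49  0.94  2.24 -0.63  0.7  -2.03] F [-0.4  0.8 -3.1] w 0.0196
40 WWWWWWWWWWWWWWWWWWWWWWWW............................................................
46 WWWWWWWWWWWWWWW..........---.-----------------------------------....................
52 WWWWWWWWWWWWW.----------------------------------------------------------............
58 WWWWWWWWWWWW..WW.WWWWWWWWWWWWWWWWWWWWWWWW.---.----.----.-------.----.-..--..........
64 WWWWWWWWWWWWWWWWWWWWWWWWWWWWWWWWWWWWWWW.---------------------------------...........
70 WWWWWWWWWWWW.WWWWWWWWWWWWWWWWWWWWWWWWW..--.------------------------------...........
76 WWWWWWWWWWWWWWWWWWWWWWWWWWWWWWWWWWWWW.-----------------------------------...........
82 WWWWWWWWWWWWWW.WWWWWWWWWWWWWWWWWWWWWW++++++#++++-----------------.------............
88 WWWWWWWWWWWWW.WWWWWWWWWWWWWWWWWWWWWW.+++++++#++#+-----------------------............
94 WWWWWWWWWWWWWWWWWWWWWWWWWWWWWWWWWWWW.++++++++###+----------------------.............
100 WWWWWWWWWWWWWWWWWWWWWWWWWWWWWWWWWWWW.++++++++++#+----------------------.
[... 4132 characters left out ...]
.......
276 ..-++++------+-++-++-+--........WWWWWW.......................RRRRRRRRRRRRRRRRR+++#+-..........
278 --+++-----+-++--+++-+--......--.....WW............................RRRRRRRRRR..................
280 -+++------+++-++++++-..........--....WW...............................RRRRR-..................
282 ++-----+--+++++++---.......W......--..........................................................
284 -----+-+-++-++++--............................................................................
286 -----+----+++++--.............................................................................
288 --++++-+-++++--...............................................................................
```

Request:
drive_tool:
  deltas:
    - [[0.3, 0, 0.7], 0]
    - [[0.4, 0, 0], 0]
    - [[0.25, 0, -0.2], 0]
    - [[0.25, 0, -0.2], 0]
    - [[0.25, 0, -0.25], 0]
    - [[0.25, 0, -0.25], 0]
    - [[0.25, 0, -0.25], 0]
    - [[0.25, 0, -0.25], 0]
    - [[0, 0, 0], 0]

```text
time: 26.15
tool_pos: [0.4419, 0.1799, 0.064]
orientation: [0.969, -0.247, 0.001, -0.0]
ft_force: [0.8, -0.2, -1.8]
gripper_width: 0.0197
grasp_force: 30.0
```

```bash
cat >> h.py <<'E'
def pred(cam,tx,ty,zt,tilt,s=.093,off=.050):
    """predicted blade corners in view cam: pads at s along handle, pads off above reported TCP; tilt>0 handle down; handle to +x"""
    a=np.radians(tilt); g=np.array([.005+s*np.sin(np.radians(40)),.02+s*np.cos(np.radians(40))])
    out=[]
    for u,y,z in [(-.015,-.05,0),(-.015,.05,0),(-.015,-.05,.022),(-.015,.05,.022),(.015,-.05,.022),(.015,.05,.022)]:
        du,dz=u-g[0],z-g[1]; out.append(P(tx+1000*(du*np.cos(a)+dz*np.sin(a)),ty+1000*y,zt+off-du*np.sin(a)+dz*np.cos(a)))
    return proj(cam,np.array(out)).round(0).astype(int).tolist(),np.array(out)[[0,4],2].round(4).tolist()
E
python3 - <<'E'
from h import *
d=look("c10",["side","wrist"]); 
for t in (30,20,10,0,-10): print(t,*pred(d["wrist"],*(lambda q:(q[0][0],q[0][1],q[1]))((st(__import__("cell").arm.get_obs()["tool_pos"]),__import__("cell").arm.get_obs()["tool_pos"][2])),t))
asc(d["wrist"]["pixels"],20,200,130,380,4,3)
E
```

```text
26.15 tool [0.4419 0.1799 0.064 ] station mm [191.7 -30. ] yaw -28.64 q [-1.26  0.5   0.95  2.18 -0.6   0.75 -1.98] F [ 0.8 -0.2 -1.8] w 0.0197
30 [[153, 19], [354, 18], [142, 37], [364, 36], [155, 95], [352, 94]] [0.0742, 0.0782]
20 [[164, 41], [344, 41], [154, 52], [353, 52], [163, 107], [345, 107]] [0.0548, 0.0652]
10 [[172, 65], [336, 64], [163, 70], [344, 69], [169, 122], [339, 122]] [0.0373, 0.0537]
0 [[179, 89], [330, 88], [171, 89], [337, 89], [174, 139], [334, 138]] [0.022, 0.044]
-10 [[184, 113], [325, 113], [177, 110], [332, 110], [178, 156], [331, 156]] [0.0096, 0.0365]
20 +++++-++++++++-++++++++++++++++++++-++++++++++++++++++++++++++-+-++++---+++-+-++-+--
24 ++++++++++++++++++++++++++++++++++++++++++++++++++++++++++++++++++++++++++++++++++++
28 --------------------------------------.----.-----------------------------------+++++
32 ....................................................................................
36 ....................................................................................
40 ................................................--.-.------.-.......
[... 2773 characters left out ...]
WWWWWWWWWWWWWWWWWWWWWWWWWWWWWW+++++++++++.WWWWWWWWWWWWWWWWWWWWWWWWWWWWWWWWWWW
172 WWWWWWWWWWWWWWWWWWWWWWWWWWWWWWWWWWWWW+++++++++++.WWWWWWWWWWWWWWWWWWWWWWWWWWWWWWWWWWW
176 WWWWWWWWWWWWWWWWWWWWWWWWWWWWWWWWWWWWW+++++++++++.WWWWWWWWWWWWWWWWWWWWWWWWWWWWWWWWWWW
180 WWWWWWWWWWWWWWWWWWWWWWWWWWWWWWWWWWWW.+++++++++++.WWWWWWWWWWWWWWWWWWWWWWWWWWWWWWWWWWW
184 WWWWWWWWWWWWWWWWWWWWWWWWWWWWWWWWWWWW.+++++++++++.WWWWWWWWWWWWWWWWWWWWWWWWWWWWWWWWWWW
188 WWWWWWWWWWWWWWWWWWWWWWWWWWWWWWWWWWWW.+++++++++++.WWWWWWWWWWWWWWWWWWWWWWWWWWWWWWWWWWW
192 WWWWWWWWWWWWWWWWWWWWWWWWWWWWWWWWWWWW.+++++++++++.WWWWWWWWWWWWWWWWWWWWWWWWWWWWWWWWWWW
196 WWWWWWWWWWWWWWWWWWWWWWWWWWWWWWWWWWWW.+++++++++++.WWWWWWWWWWWWWWWWWWWWWWWWWWWWWWWWWWW
```

```bash
python3 - <<'E'
from h import *
import pickle
d=pickle.load(open("c10.pkl","rb")); g=cv2.GaussianBlur(d["wrist"]["pixels"].max(2),(5,5),0)
for c in (150,190,220,290,320,360): print(c,g[60:170:3,c].tolist())
for r in (95,105,115,125,135): print(r,g[r,130:380:5].tolist())
E
```

```text
150 [51, 51, 50, 52, 53, 75, 103, 104, 106, 140, 163, 164, 165, 162, 161, 163, 163, 162, 164, 164, 165, 165, 163, 163, 163, 165, 168, 164, 159, 162, 164, 165, 165, 164, 161, 162, 165]
190 [50, 51, 51, 53, 53, 87, 103, 103, 103, 94, 124, 163, 167, 167, 171, 171, 169, 169, 171, 173, 170, 171, 171, 173, 173, 153, 161, 160, 162, 165, 164, 161, 162, 160, 156, 158, 159]
220 [53, 51, 50, 51, 52, 87, 102, 101, 102, 95, 127, 163, 166, 165, 169, 168, 166, 167, 169, 170, 168, 168, 168, 169, 170, 156, 162, 164, 162, 165, 166, 161, 162, 163, 163, 164, 162]
290 [47, 48, 47, 48, 49, 59, 66, 66, 67, 75, 96, 105, 106, 103, 105, 106, 103, 105, 106, 107, 106, 104, 103, 104, 105, 125, 162, 161, 161, 162, 162, 159, 159, 161, 161, 160, 159]
320 [47, 47, 46, 48, 47, 55, 65, 65, 65, 74, 94, 104, 106, 104, 105, 106, 103, 104, 107, 107, 107, 104, 103, 103, 104, 98, 109, 110, 113, 114, 111, 116, 145, 160, 163, 165, 163]
360 [47, 46, 46, 46, 47, 51, 64, 65, 65, 79, 109, 111, 110, 108, 106, 105, 107, 111, 112, 109, 109, 108, 108, 110, 111, 113, 113, 113, 114, 145, 160, 161, 160, 162, 164, 165, 164]
95 [164, 166,
[... 537 characters left out ...]
67, 166, 168, 161, 172, 172, 171, 170, 170, 169, 170, 169, 168, 168, 167, 149, 46, 46, 44, 44, 41, 46, 106, 107, 106, 107, 106, 106, 106, 106, 106, 107, 106, 106, 105, 106, 109, 110, 110, 111, 113, 110, 108]
125 [165, 165, 165, 165, 163, 160, 162, 163, 162, 164, 157, 172, 171, 170, 171, 169, 169, 168, 168, 167, 166, 165, 134, 47, 45, 45, 45, 42, 42, 103, 104, 104, 103, 103, 103, 104, 103, 103, 103, 102, 102, 109, 109, 110, 110, 111, 108, 111, 112, 113]
135 [162, 161, 163, 163, 165, 164, 164, 160, 159, 164, 159, 152, 153, 157, 156, 155, 155, 157, 156, 156, 158, 159, 119, 49, 46, 44, 43, 42, 43, 125, 126, 126, 125, 121, 105, 99, 99, 98, 98, 98, 100, 110, 109, 112, 114, 114, 113, 113, 111, 111]
```

```bash
python3 - <<'E'
from h import *
import pickle
from scipy.optimize import least_squares
d=pickle.load(open("c10.pkl","rb"))["wrist"]
def corners(p):
    tilt,du0,dz0=p; a=np.radians(tilt); out=[]   # du0,dz0: origin of scraper rel. reported TCP (x station, z)
    for u,y,z in [(-.015,-.05,0),(-.015,.05,0),(-.015,-.05,.022),(-.015,.05,.022),(.015,-.05,.022),(.015,.05,.022)]:
        out.append(P(191.7+1000*(du0+u*np.cos(a)+z*np.sin(a)),-30+1000*y,.064+dz0-u*np.sin(a)+z*np.cos(a)))
    return proj(d,np.array(out))
def f(p):
    q=corners(p); return [q[0,1]-86.5,q[2,1]-90.5,q[4,1]-134,(q[3,0]-q[2,0]+q[5,0]-q[4,0])/2-152]
r=least_squares(f,[5,-.065,-.04],x_scale=[10,.01,.01]); print(r.x,r.fun,corners(r.x).round(0).tolist())
E
```

```text
[ 5.13617629 -0.06555989 -0.05867523] [-0.2756735  -0.84208151  1.13749744 -0.33969247] [[183.0, 86.0], [325.0, 86.0], [176.0, 90.0], [331.0, 89.0], [180.0, 135.0], [328.0, 135.0]]
```

Blade tilt is down to about 5°, with the sole 59 mm below the reported TCP. I'll nudge it a little more, then lift and go behind the chips.

Request:
drive_tool:
  deltas:
    - [[0.2, 0, -0.3], 0]
    - [[0.2, 0, -0.3], 0]
    - [[-0.5, 0, -0.5], 0]
    - [[0, 0, -1], 0]
    - [[0, 0, -1], 0]
    - [[0, 0, -1], 0]
    - [[0, 0, -1], 0]

```text
time: 26.95
tool_pos: [0.4391, 0.1807, 0.1663]
orientation: [0.969, -0.247, 0.0, -0.0]
ft_force: [-1.0, -0.6, -2.0]
gripper_width: 0.0193
grasp_force: 30.0
```

Request:
drive_tool:
  deltas:
    - [[0.82, 0.42, 0], 0]
    - [[0.82, 0.42, 0], 0]
    - [[0.82, 0.42, 0], 0]
    - [[0.82, 0.42, 0], 0]
    - [[0.82, 0.42, 0], 0]
    - [[0, 0, 0.6], 0]
    - [[0, 0, 0.6], 0]
    - [[0, 0, 0], 0]

```text
time: 27.75
tool_pos: [0.4885, 0.1056, 0.1391]
orientation: [0.969, -0.246, -0.002, 0.001]
ft_force: [-0.6, 0.3, -2.8]
gripper_width: 0.0199
grasp_force: 30.0
```

```bash
python3 - <<'E'
from h import *
d=look("c11",["side","wrist"]); g=cv2.GaussianBlur(d["wrist"]["pixels"].max(2),(5,5),0)
for c in (170,200,225,290,315): print(c,g[60:170:2,c].tolist())
for r in (100,110,120,128): print(r,g[r,150:360:4].tolist())
E
```

```text
27.75 tool [0.4885 0.1056 0.1391] station mm [115.3  12.9] yaw -28.54 q [-1.17  0.42  1.07  2.06 -0.46  0.92 -1.92] F [-0.6  0.3 -2.8] w 0.0199
170 [89, 87, 87, 88, 88, 88, 89, 89, 89, 89, 89, 89, 89, 90, 90, 88, 89, 90, 90, 90, 89, 91, 91, 91, 91, 91, 91, 92, 93, 93, 92, 91, 92, 92, 93, 93, 93, 91, 78, 66, 64, 65, 68, 84, 114, 136, 153, 160, 147, 117, 95, 81, 68, 68, 68]
200 [203, 204, 201, 169, 112, 93, 92, 92, 92, 91, 91, 91, 91, 91, 92, 90, 91, 92, 92, 92, 93, 95, 110, 153, 181, 185, 185, 185, 188, 191, 189, 187, 187, 188, 189, 190, 190, 188, 189, 188, 189, 190, 192, 188, 164, 143, 153, 157, 149, 124, 98, 86, 73, 69, 69]
225 [64, 66, 79, 89, 89, 91, 92, 92, 83, 70, 66, 66, 65, 66, 67, 67, 66, 68, 68, 68, 68, 72, 103, 155, 182, 186, 186, 184, 187, 190, 187, 185, 185, 187, 188, 189, 189, 188, 187, 186, 186, 187, 190, 187, 162, 142, 152, 156, 147, 122, 95, 80, 70, 68, 68]
290 [88, 88, 87, 87, 88, 80, 65, 61, 61, 61, 61, 61, 60, 61, 62, 61, 60, 60, 60, 61, 62, 66, 90, 119, 129, 131, 131, 128, 129, 130, 129, 127, 127, 129, 129, 129, 130, 130, 127, 125, 125, 125, 126, 124, 116, 128, 14
[... 564 characters left out ...]
185, 186, 186, 186, 186, 186, 186, 186, 186, 186, 186, 186, 186, 186, 185, 185, 185, 185, 185, 181, 140, 131, 131, 131, 130, 130, 131, 130, 130, 130, 131, 130, 130, 104, 61, 62, 61, 62, 72, 85, 93]
120 [91, 91, 90, 92, 91, 92, 92, 92, 128, 188, 188, 188, 188, 188, 188, 188, 188, 187, 187, 187, 186, 186, 186, 185, 185, 185, 185, 185, 185, 185, 184, 163, 130, 129, 129, 129, 128, 128, 128, 128, 128, 127, 128, 129, 129, 94, 60, 61, 61, 61, 85, 94, 102]
128 [91, 91, 91, 91, 92, 93, 93, 93, 125, 188, 189, 189, 189, 189, 190, 188, 189, 188, 188, 188, 188, 188, 187, 125, 53, 51, 49, 50, 49, 47, 80, 131, 129, 130, 129, 129, 130, 129, 129, 129, 129, 129, 129, 129, 129, 87, 63, 63, 62, 64, 83, 88, 111]
```

```bash
cat >> h.py <<'E'
def fitblade(cam,tx,ty,tz,top,rear,width,sgn=1):
    """scraper tilt (deg), origin offset from TCP along station x and z, from wrist view of blade top; sgn=1 handle to +x"""
    from scipy.optimize import least_squares
    def cor(p):
        a=np.radians(p[0])
        return proj(cam,np.array([P(tx+sgn*1000*(p[1]+u*np.cos(a)+z*np.sin(a)),ty+y,tz+p[2]-u*np.sin(a)+z*np.cos(a)) for u,y,z in [(-.015,-50,.022),(-.015,50,.022),(.015,-50,.022),(.015,50,.022)]]))
    def f(p):
        q=cor(p); return [q[:2,1].mean()-top,q[2:,1].mean()-rear,(abs(q[1,0]-q[0,0])+abs(q[3,0]-q[2,0]))/2-width]
    r=least_squares(f,[0,-.065,-.055],x_scale=[10,.01,.01]); return r.x.round(4),cor(r.x).round(0).tolist()
E
python3 - <<'E'
from h import *
import pickle
d=pickle.load(open("c11.pkl","rb"))["wrist"]
for a in ((105.5,148,147.5),(105.5,148,149),(105,147.5,147.5)): print(*fitblade(d,115.3,12.9,.1391,*a))
from scipy.optimize import least_squares
E
```

```text
[10.8377 -0.0584 -0.0614] [[179.0, 106.0], [330.0, 105.0], [183.0, 148.0], [326.0, 148.0]]
[12.5235 -0.0593 -0.0589] [[178.0, 106.0], [331.0, 105.0], [182.0, 148.0], [327.0, 148.0]]
[10.945  -0.0588 -0.0615] [[179.0, 105.0], [330.0, 105.0], [183.0, 148.0], [326.0, 147.0]]
```

```bash
python3 - <<'E'
from h import *
import pickle
from scipy.optimize import least_squares
d=pickle.load(open("c11.pkl","rb"))["wrist"]
for t in (-8,-4,0,4):
    a=np.radians(t)
    def cor(p,pts=[(-.015,-50,.022),(-.015,50,.022),(.015,-50,.022),(.015,50,.022),(-.015,-50,0),(-.015,50,0)]):
        return proj(d,np.array([P(115.3+1000*(p[0]+u*np.cos(a)+z*np.sin(a)),12.9+y,.1391+p[1]-u*np.sin(a)+z*np.cos(a)) for u,y,z in pts]))
    r=least_squares(lambda p:[cor(p)[:4,1].mean()-126.7,cor(p)[:4,0].dot([-1,1,-1,1])/2-147.5],[-.065,-.055],x_scale=.01)
    print(t,r.x.round(4),cor(r.x).round(1).tolist())
E
```

```text
-8 [-0.0516 -0.0615] [[180.0, 104.5], [328.7, 104.2], [181.3, 149.2], [327.6, 148.9], [186.4, 106.9], [322.5, 106.6]]
-4 [-0.053  -0.0617] [[179.7, 104.5], [329.0, 104.3], [181.7, 149.2], [327.3, 148.9], [186.1, 104.8], [322.8, 104.5]]
0 [-0.0545 -0.0617] [[179.4, 104.7], [329.4, 104.4], [182.0, 149.0], [327.0, 148.7], [185.7, 102.7], [323.1, 102.5]]
4 [-0.056  -0.0617] [[179.1, 104.9], [329.7, 104.6], [182.3, 148.8], [326.7, 148.5], [185.3, 100.8], [323.5, 100.6]]
```

Tilt is about −2° and the sole sits 62 mm below the TCP, so the blade is level enough. Lower it to the deck and make the first short sweep from behind, pass y=+13.

Request:
drive_tool:
  deltas:
    - [[0, 0, 0.7], 0]
    - [[0, 0, 0.6], 0]
    - [[0, 0, 0], 0]

```text
time: 28.15
tool_pos: [0.4891, 0.1051, 0.1133]
orientation: [0.969, -0.247, -0.001, 0.001]
ft_force: [-1.1, -0.6, -0.8]
gripper_width: 0.0198
grasp_force: 30.0
```

Request:
drive_tool:
  deltas:
    - [[0.3, 0, 0], 0]
    - [[0.5, 0, 0], 0]
    - [[0.5, 0, 0], 0]
    - [[0.5, 0, 0], 0]
    - [[0.4, 0, 0], 0]
    - [[0.3, 0, 0], 0]
    - [[0.2, 0, 0], 0]
    - [[0, 0, 0], 0]

```text
time: 28.95
tool_pos: [0.5385, 0.0788, 0.1152]
orientation: [0.969, -0.247, 0.0, 0.0]
ft_force: [0.1, -0.7, -2.2]
gripper_width: 0.0195
grasp_force: 30.0
```

```bash
python3 - <<'E'
from h import *
d=look("c12",["side","wrist"])
g=d["side"]["pixels"].min(2); m=np.zeros_like(g); m[205:275,180:262]=(g[205:275,180:262]>108)*255
n,l,s,ce=cv2.connectedComponentsWithStats(m)
for i in range(1,n):
    if s[i,4]>8: print(ce[i].round(1),s[i].tolist(),st(cast(d["side"],ce[i],.0545)[0]).round(1))
E
```

```text
28.95 tool [0.5385 0.0788 0.1152] station mm [58.6 12.6] yaw -28.62 q [-0.99  0.52  0.97  1.99 -0.54  0.92 -1.8 ] F [ 0.1 -0.7 -2.2] w 0.0195
[254.2 211.6] [246, 205, 16, 16, 160] [ 44.3 113.4]
[208.6 211.6] [207, 210, 5, 5, 11] [-68.   43.7]
[192.7 226.9] [180, 214, 26, 27, 55] [-69.8 -27.2]
[212.4 231.8] [201, 219, 24, 26, 277] [-12.4 -12.6]
[254.8 265.9] [242, 250, 20, 25, 258] [145.6 -47.5]
[199.9 255.8] [196, 252, 9, 8, 52] [  9.  -95.1]
```

Request:
drive_tool:
  deltas:
    - [[-0.6, 0, -0.1], 0]
    - [[-1, 0, -0.2], 0]
    - [[-0.5, 0, 0], 0]
    - [[0, -0.8, 0], 0]
    - [[0, -1, 0], 0]
    - [[0, -1, 0], 0]
    - [[0, -1, 0], 0]
    - [[0, -0.33, 0.15], 0]
    - [[0, 0, 0.15], 0]
    - [[0, 0, 0], 0]

```text
time: 30.05
tool_pos: [0.5401, 0.1709, 0.1144]
orientation: [0.969, -0.247, -0.0, 0.001]
ft_force: [-0.7, -0.8, -1.9]
gripper_width: 0.0195
grasp_force: 30.0
```

Request:
drive_tool:
  deltas:
    - [[0.3, 0, 0], 0]
    - [[0.5, 0, 0], 0]
    - [[0.5, 0, 0], 0]
    - [[0.4, 0, 0], 0]
    - [[0.25, 0, 0], 0]
    - [[0.15, 0, 0], 0]
    - [[0, 0, 0], 0]

```text
time: 30.75
tool_pos: [0.578, 0.1514, 0.1151]
orientation: [0.969, -0.247, 0.0, 0.0]
ft_force: [-0.6, -1.1, -2.6]
gripper_width: 0.0194
grasp_force: 30.0
```

```bash
python3 - <<'E'
from h import *
d=look("c13",["side","wrist"])
asc(d["side"]["pixels"],205,272,178,262,2,1)
E
```

```text
30.75 tool [0.578  0.1514 0.1151] station mm [ 58.5 -69.9] yaw -28.62 q [-1.02  0.61  0.94  1.86 -0.59  0.98 -1.9 ] F [-0.6 -1.1 -2.6] w 0.0194
205 .--------------+++++#++RRRRRRRRRRRRRRRRR+#####+RRRRRR####+---.............-##+-.....
207 ------------++####++#+++++RRRRRRRRRRRR###RRRR++++-+RRR#+-----...............-....-+-
209 -----+###++#+#+###++#+#####+#++RRRRR###RR+++++--+++RR#+----......................-+#
211 ---++++#+#+#+++###++RR###+###+#+#+###+R++++++##++#++++++++--........................
213 ++##+++#++++##++#++++++##+#+##++###RR++#+##++##RR++#+++++++--+---...................
215 ++++#++##+####++#+#+#++##+###+##+#R+#+++#+##+##RR++#++##+++--++++---................
217 +####++++###++#####+++#+#++#+#####RRRRR+#######RR++++#++++---+-+++-+++---...........
219 R###+#+++#+++##+##+++++#++++#+###+-+-RRR+#####RR+++++++--+-+++-+-+++-++++++---......
221 --RRR+####++#++#+++##++++#++#+#RR+--++RRR##+##RR+++-+-+-+++++-+++-+++++++++++++--...
223 ---RRRRRR#+###++++++#+++++#####++--++RR++#####RRR++--+-++-++-+-+-+++++--+++-+++--...
225 ----RRRRRRRRR+#+##++++#++####++--++RRRRRR#####RRR+-+++++--+-++
[... 1369 characters left out ...]
++--............--+++++--+-+++++++--++-+++---...---+++-----+--+-++-+--.......
259 ..---##++++---.......--++++++++--++--+-++-+-++++---...--+++------++-++-+++-.........
261 ....-+#+++++++++-...-++++++-+-++++++++-++++++++--...--++++-----+++++-+----..........
263 ....--++++-+-++-++++++++-+++++++++-++++--++++--...--++++------++-++++++-............
265 .....-++++--+-++++++++--+++-++++-+--++++++++--...--+++-----+--+-+-++++-.............
267 .....--#++++-+-+++++++-++++-++++++++++-+++--...--++++----+++++++++---...............
269 ......-++++++++++++++++-+++--++++++-++++--....--+++----+-++-+++-+++-................
271 ......-++++-++++-+-++++-++-+++-++++++-+--...--++++----+-++-++++++-..................
```

Stage 1 is done: the last two chips now lie in front of the blade, at about (199,237) and (188,249) in the side view. Next I back out, rise, turn 180° and cross over the screen to wipe from the front.

Request:
drive_tool:
  deltas:
    - [[-1, 0, 0], 0]
    - [[-1, 0, 0], 0]
    - [[-1, 0, -0.5], 0]
    - [[-0.3, 0, -1], 0]
    - [[0, 0, -1], -1]
    - [[0, 0, -1], -1]
    - [[0, 0, -1], -1]
    - [[0, 0, -1], -1]
    - [[0, 0, -1], -1]
    - [[0, 0, -1], -1]

```text
time: 31.85
tool_pos: [0.5191, 0.1833, 0.2659]
orientation: [0.985, 0.172, -0.0, -0.0]
ft_force: [0.8, 0.3, -2.3]
gripper_width: 0.0197
grasp_force: 30.0
```

Request:
drive_tool:
  deltas:
    - [[0, 0, -1], -1]
    - [[0, 0, -1], -1]
    - [[0, 0, -1], -1]
    - [[0, 0, -1], -1]
    - [[0, 0, -1], -1]
    - [[0, 0, -1], -1]
    - [[0, 0, -1], -1]
    - [[0, 0, 0], -1]
    - [[0, 0, 0], -1]
    - [[0, 0, 0], -1]

```text
time: 32.85
tool_pos: [0.5194, 0.1832, 0.4051]
orientation: [0.644, 0.765, 0.0, -0.0]
ft_force: [0.2, 0.2, -2.0]
gripper_width: 0.0192
grasp_force: 30.0
```

Request:
drive_tool:
  deltas:
    - [[0, 0, 0], -1]
    - [[0, 0, 0], -1]
    - [[0, 0, 0], -1]
    - [[0, 0, 0], -1]
    - [[0, 0, 0], -1]
    - [[0, 0, 0], -1]
    - [[0, 0, 0], -0.5]
    - [[0, 0, 0], 0]

```text
time: 33.65
tool_pos: [0.5194, 0.1831, 0.405]
orientation: [0.247, 0.969, -0.0, -0.0]
ft_force: [-0.3, 0.5, -2.7]
gripper_width: 0.0201
grasp_force: 30.0
```

```bash
python3 - <<'E'
from h import *
d=look("c14",["side"])
g=d["side"]["pixels"].min(2); m=np.zeros_like(g); m[212:275,180:235]=(g[212:275,180:235]>105)*255
n,l,s,ce=cv2.connectedComponentsWithStats(m)
for i in range(1,n):
    if s[i,4]>8: print(ce[i].round(1),s[i].tolist(),st(cast(d["side"],ce[i],.0545)[0]).round(1))
E
```

```text
33.65 tool [0.5194 0.1831 0.405 ] station mm [125.1 -69.9] yaw 151.44 q [-0.99  0.14  0.63  1.57 -0.08  1.46  0.71] F [-0.3  0.5 -2.7] w 0.0201
[194.2 225.7] [180, 212, 30, 30, 82] [-68.9 -21.5]
[214.8 223. ] [211, 220, 9, 7, 45] [-26.3  17.1]
[203.5 235.7] [197, 230, 14, 13, 100] [-24.6 -36.8]
[189.3 251.2] [186, 248, 8, 8, 46] [-23.5 -98.1]
[230.2 258.5] [227, 254, 8, 10, 13] [ 80.  -61.2]
[222.7 267.2] [220, 264, 6, 8, 9] [ 79.3 -93.2]
```

Request:
drive_tool:
  deltas:
    - [[-1, -0.35, 0], 0]
    - [[-1, 0, 0], 0]
    - [[-1, 0, 0], 0]
    - [[-1, 0, 0], 0]
    - [[-1, 0, 0], 0]
    - [[-1, 0, 0], 0]
    - [[-1, 0, 0], 0]
    - [[-1, 0, 0], 0]
    - [[-1, 0, 0], 0]
    - [[-1, 0, 0], 0]

```text
time: 34.7
tool_pos: [0.6926, 0.0815, 0.4048]
orientation: [0.248, 0.969, -0.0, -0.0]
ft_force: [0.7, 0.2, -2.0]
gripper_width: 0.0194
grasp_force: 30.0
```

Request:
drive_tool:
  deltas:
    - [[-1, 0, 0.5], 0]
    - [[-1, 0, 1], 0]
    - [[-0.7, 0, 1], 0]
    - [[0, 0, 1], 0]
    - [[0, 0, 1], 0]
    - [[0, 0, 1], 0]
    - [[0, 0, 1], 0]
    - [[0, 0, 1], 0]
    - [[0, 0, 1], 0]
    - [[0, 0, 1], 0]

```text
time: 35.7
tool_pos: [0.7389, 0.0562, 0.2135]
orientation: [0.247, 0.969, -0.0, -0.0]
ft_force: [0.3, -0.4, -2.9]
gripper_width: 0.0194
grasp_force: 30.0
```

```bash
python3 - <<'E'
from h import *
d=look("c15",["wrist"])
g=cv2.GaussianBlur(d["wrist"]["pixels"].max(2),(5,5),0)
for c in (200,225,290,315): print(c,g[70:170:3,c].tolist())
for r in (110,120,128): print(r,g[r,150:360:5].tolist())
E
```

```text
35.7 tool [0.7389 0.0562 0.2135] station mm [-128.3  -63.1] yaw 151.36 q [-0.53  0.64  0.63  1.38 -0.38  1.25  1.19] F [ 0.3 -0.4 -2.9] w 0.0194
200 [89, 88, 85, 66, 65, 64, 64, 65, 65, 65, 65, 65, 68, 135, 184, 186, 185, 190, 187, 185, 186, 187, 186, 185, 184, 184, 186, 159, 90, 93, 102, 83, 82, 81]
225 [95, 88, 86, 68, 67, 65, 66, 68, 66, 66, 67, 67, 71, 141, 186, 189, 186, 191, 187, 185, 187, 187, 187, 186, 184, 184, 186, 160, 119, 118, 117, 117, 117, 117]
290 [83, 62, 63, 66, 67, 65, 68, 84, 91, 93, 93, 93, 97, 151, 191, 193, 189, 191, 188, 186, 189, 190, 190, 186, 183, 183, 184, 159, 119, 120, 118, 118, 117, 118]
315 [76, 88, 90, 91, 93, 91, 90, 92, 91, 92, 93, 93, 96, 149, 192, 194, 190, 193, 190, 188, 190, 191, 191, 187, 184, 184, 184, 160, 120, 120, 119, 119, 119, 119]
110 [58, 57, 58, 60, 61, 61, 63, 146, 162, 163, 163, 164, 165, 167, 168, 168, 169, 169, 170, 171, 171, 171, 171, 172, 173, 173, 173, 173, 174, 173, 173, 174, 173, 173, 172, 168, 111, 96, 96, 96, 96, 101]
120 [56, 57, 58, 59, 59, 62, 65, 173, 188, 188, 188, 188, 188, 188, 188, 189, 189, 190, 189, 190, 190, 190, 190, 190, 190, 191, 190, 190, 190, 191, 191, 191, 190, 191, 192, 191, 117, 94, 94, 94, 94, 103]
128 [75, 76, 77, 77, 78, 79, 80, 164, 186, 184, 185, 185, 186, 185, 185, 185, 185, 185, 185, 155, 147, 147, 147, 147, 180, 186, 186, 186, 187, 187, 187, 187, 188, 188, 188, 188, 101, 86, 86, 71, 80, 142]
```

Request:
drive_tool:
  deltas:
    - [[0, 0, 1], 0]
    - [[0, 0, 1], 0]
    - [[0, 0, 1], 0]
    - [[0.3, 0, 0.9], 0]
    - [[1, 0, 0], 0]
    - [[1, 0, 0], 0]
    - [[1, 0, 0], 0]
    - [[0.7, 0, 0], 0]
    - [[0.3, 0, 0], 0]
    - [[0, 0, 0], 0]

```text
time: 36.75
tool_pos: [0.6634, 0.0978, 0.1373]
orientation: [0.247, 0.969, 0.0, -0.0]
ft_force: [0.4, 0.9, -2.9]
gripper_width: 0.0197
grasp_force: 30.0
```

Request:
drive_tool:
  deltas:
    - [[0, 0, 0.5], 0]
    - [[0, 0, 0.45], 0]
    - [[0, 0, 0], 0]

```text
time: 37.05
tool_pos: [0.6634, 0.0963, 0.1166]
orientation: [0.247, 0.969, -0.001, -0.001]
ft_force: [-0.5, -0.9, -1.1]
gripper_width: 0.0194
grasp_force: 30.0
```

```bash
python3 - <<'E'
from h import *
d=look("c16",["wrist","side"])
asc(d["side"]["pixels"],210,262,176,230,2,1)
E
```

```text
37.05 tool [0.6634 0.0963 0.1166] station mm [-42.9 -62.3] yaw 151.36 q [-0.65  0.61  0.6   1.66 -0.39  1.    1.16] F [-0.5 -0.9 -1.1] w 0.0194
210 ---------------------------------...--++##+#+++-+-++-+
212 ------------------------------.....-++#+#+++++-++-+-++
214 -----------------------------....-+++#+#+++++-+----+--
216 --------------------------.....-+##+#++++-+--+++--+---
218 ------------------------....--+#++#+#++++++-----+-++-+
220 ----------------------....--+++#++++-....---+-+-++++-+
222 --------------------....--+++#++++-.WWWWWW..-++-+++-++
224 ------------------....--++#+##++++-...WWWW..---++-+---
226 ----------------....--+#+++#+++++++---.....-++-+++++++
228 --------------....--+####+#+++--++--....----++--+--+++
230 ------------....--+########+-.W.............--++----++
232 ----------....--+##########+.WWWW.............-+++++-+
234 ---------...--+++++#########+-...............---+-----
236 .-----....--++++#++###########-............----+-+++--
238 ----....--++####++++++#########+-.........---+--++-+++
240 .-....--++++++#++++-+++########-........---+-+-+++-++-
242 -...--+#++++++++++-++--..-++#+-.......---++++++-+++-+-
244 .----++++++++++--+-+-...............----++-++--++++--+
246 .---++##+-..----++--...............--++++---+++++-++-+
248 ...--#+---.WWWW.--...............---++-++-+-++++-+++-+
250 ...--++---.WWWW................---++++++++-+++++++++++
252 ....-++++-...................---+-++-++--+-+-+-+++-+++
254 ....--++++---......W.......---++++-+++--+++++--+++++++
256 .....-+#++++++--..........---++++++++++++++++++-+-+++-
258 .....--+#++++++++---....--+++++++-++++++-++--++++++---
260 ....---+++++--++-+++------+++++-+-++++++++++-++++---..
```

Request:
drive_tool:
  deltas:
    - [[-0.3, 0, 0], 0]
    - [[-0.5, 0, 0], 0]
    - [[-0.5, 0, 0], 0]
    - [[-0.5, 0, 0], 0]
    - [[-0.4, 0, 0], 0]
    - [[-0.4, 0, 0], 0]
    - [[-0.4, 0, 0], 0]
    - [[-0.4, 0, 0], 0]
    - [[-0.4, 0, 0], 0]
    - [[-0.4, 0, 0], 0]

```text
time: 38.15
tool_pos: [0.7382, 0.0563, 0.1181]
orientation: [0.247, 0.969, -0.0, 0.0]
ft_force: [0.3, -0.0, -2.3]
gripper_width: 0.0197
grasp_force: 30.0
```

Request:
drive_tool:
  deltas:
    - [[-0.4, 0, 0], 0]
    - [[-0.2, 0, 0], 0]
    - [[0, 0, 0], 0]

```text
time: 38.45
tool_pos: [0.7486, 0.0502, 0.1181]
orientation: [0.247, 0.969, -0.0, 0.0]
ft_force: [0.2, 0.1, -2.4]
gripper_width: 0.0195
grasp_force: 30.0
```

```bash
cat >> h.py <<'E'
def chips(c,box,thr=105,z=.0545):
    g=c["pixels"].min(2); m=np.zeros_like(g); x0,y0,x1,y1=box; m[y0:y1,x0:x1]=(g[y0:y1,x0:x1]>thr)*255
    n,l,s,ce=cv2.connectedComponentsWithStats(m)
    for i in range(1,n):
        if 5<s[i,4]<600: print(ce[i].round(1),s[i].tolist(),"deck",st(cast(c,ce[i],z)[0]).round(1),"trough",st(cast(c,ce[i],.0085)[0]).round(1))
E
python3 - <<'E'
from h import *
d=look("c17",["wrist","side","top"])
chips(d["side"],(150,205,232,265))
asc(d["top"]["pixels"],100,200,180,310,3,2)
E
```

```text
38.45 tool [0.7486 0.0502 0.1181] station mm [-139.7  -62.4] yaw 151.38 q [-0.5   0.73  0.58  1.44 -0.43  1.1   1.23] F [ 0.2  0.1 -2.4] w 0.0195
[163.5 228.2] [150, 205, 30, 60, 494] deck [-135.5  -73.4] trough [-170.4  -46.9]
[196.1 223.7] [178, 205, 39, 38, 126] deck [-69.3 -12.7] trough [-100.    17.7]
[229.5 205.7] [227, 205, 5, 3, 11] deck [-30.5  95.6] trough [-58.8 132.8]
[179.7 220.9] [179, 219, 2, 5, 7] deck [-115.4  -28.6] trough [-149.     0.8]
[214.9 223.2] [211, 220, 9, 8, 48] deck [-25.7  16.6] trough [-53.7  48.8]
[177.9 229.8] [175, 226, 6, 9, 25] deck [-97.7 -56.8] trough [-130.2  -29.2]
[164.8 246.3] [163, 244, 5, 6, 19] deck [ -88.9 -119.3] trough [-120.8  -95.7]
[228.2 260.8] [225, 257, 7, 8, 16] deck [ 79.8 -69.7] trough [ 58.4 -42.9]
100 ...............-.------------------++...W........................
103 ..............--..-------------.--++-............------..........
106 ..........W..-+-----------------..++R........WW.-------..........
109 .............-+---------------+---++R..W.......----------.......-
112 W............W.--------------+++--#RR-W.W..W..---
[... 1346 characters left out ...]

172 .-++++-----------------+++++-.-.W.+------++++---##++++++++-------
175 --.-+++----------------+++++---..--------------+#----+++++-------
178 +++-..-----------------++++++-..--..-------.---#+---+++++--------
181 .-++++-----------------+++++-----..-...---.WW..---.+++++---------
184 ...--++---------------++++++--------..-...WWW.WW.--+++++---------
187 W..W..---------------+++++++-----+-----..-....WWW.+++------...---
190 ......---------------++++++-------------...--.WW.+++------....W..
193 .W.W..----------------++++++-++--------.WW....--..-------......W.
196 WW...----------------++++++-----------.WW.++.WW-.--.W.---..------
199 .WW..+++++#++++#+++-++++++-+++-----+-.WW..WWWW.++-.-..-------....
```

Two chips are visible in the trough, at (-121,-96) and (-130,-29), and a third is probably hidden behind the gripper. Chip a remains on the deck at (-26,17). Second front pass at y≈+8.

Request:
drive_tool:
  deltas:
    - [[0, 0, -1], 0]
    - [[0.3, -0.5, -0.1], 0]
    - [[1, -1, 0], 0]
    - [[1, -1, 0], 0]
    - [[1, -1, 0], 0]
    - [[1, 0, 0], 0]
    - [[0.53, 0, 0], 0]
    - [[0, 0, 0.5], 0]
    - [[0, 0, 0.6], 0]
    - [[0, 0, 0], 0]

```text
time: 39.6
tool_pos: [0.6289, 0.0358, 0.1158]
orientation: [0.247, 0.969, -0.001, -0.001]
ft_force: [0.8, -0.1, -2.4]
gripper_width: 0.0194
grasp_force: 30.0
```

Request:
drive_tool:
  deltas:
    - [[-0.3, 0, 0], 0]
    - [[-0.5, 0, 0], 0]
    - [[-0.5, 0, 0], 0]
    - [[-0.5, 0, 0], 0]
    - [[-0.4, 0, 0], 0]
    - [[-0.4, 0, 0], 0]
    - [[-0.4, 0, 0], 0]
    - [[-0.4, 0, 0], 0]
    - [[-0.4, 0, 0], 0]
    - [[-0.4, 0, 0], 0]

```text
time: 40.6
tool_pos: [0.7043, -0.0049, 0.1181]
orientation: [0.247, 0.969, -0.0, 0.0]
ft_force: [-0.3, 0.1, -2.8]
gripper_width: 0.0193
grasp_force: 30.0
```

Request:
drive_tool:
  deltas:
    - [[-0.4, 0, 0], 0]
    - [[-0.2, 0, 0], 0]
    - [[0, 0, -1], 0]
    - [[0, 0, -1], 0]

```text
time: 41.0
tool_pos: [0.7137, -0.0104, 0.1578]
orientation: [0.247, 0.969, -0.0, -0.001]
ft_force: [0.3, -0.2, -2.4]
gripper_width: 0.0192
grasp_force: 30.0
```

```bash
python3 - <<'E'
from h import *
d=look("c18",["wrist","side","top"])
chips(d["side"],(158,200,232,262))
asc(d["side"]["pixels"],196,262,150,240,2,1)
E
```

```text
41.0 tool [ 0.7137 -0.0104  0.1578] station mm [-138.     7.5] yaw 151.4 q [-0.46  0.64  0.61  1.51 -0.39  1.12  1.3 ] F [ 0.3 -0.2 -2.4] w 0.0192
[171.8 214.7] [158, 200, 39, 62, 539] deck [-150.5  -22.1] trough [-186.3    7.7]
[199.5 220.4] [178, 200, 44, 42, 128] deck [-68.9   2.2] trough [-99.5  33.5]
[229.7 203.6] [227, 200, 5, 8, 26] deck [-34.9 103.4] trough [-63.4 141. ]
[164.9 246.1] [163, 244, 5, 5, 18] deck [ -89.1 -118.9] trough [-121.1  -95.2]
[229.4 259.1] [228, 257, 4, 5, 7] deck [ 79.6 -63.9] trough [ 58.3 -36.8]
196 ................................-----------.........--------------------.....------.......
198 .................................-----------......--------------------.....------.........
200 ....................................------.......-------------------.....------..........-
202 ..............................................--------------------.....--------...........
204 ............................................---------------------....-++------............
206 ..................-.......................---------------------....-++#+#+++-.........
[... 1869 characters left out ...]
+++++++++++++-+++++--+-+--+++--+--.
248 -------------...-++++-......--++++#+#+--++++-++--++-++-++++-+-+++++++++-+-++-++++++-++--..
250 ----------------+++++--....-.--++++#++-+++++-+--++---+++++++++--+-++++++++-++++++++---...-
252 --------------+++--+++-.....---++++++++++++-+-++-+++-+++++++++---++++--+-++++++-+++--...--
254 ------------+++++-+-----......--+##++++++++++-++++-++++-++++++-+-+-++++-+++++++++--...--++
256 ---------++-++-+----+++-.......-+++++++++++--+--++++++-+-++++-+++++++++-+++-+-+--...--++--
258 -------++-+--++-+++++-+--....-.--+++#++++++++-+++++--+++--+-+-+++---+++++++++--....-++++--
260 -++++++++-+++++--+++++++-.......-+#++-++-+++--+++++-++++-+++++++++---++-++++--...--+++----
```

The deck is clear in the side view. Now slip past the fin with the scraper still in hand, and push the fin with the blade's end.

Request:
drive_tool:
  deltas:
    - [[-0.3, -0.6, 0], 0]
    - [[0, -1, 0], 0]
    - [[0, -1, 0], 0]
    - [[0, -1, 0], 0]
    - [[0, -1, 0], 0]
    - [[0, -1, 0], 0]
    - [[0, -1, 0], 0]
    - [[0, -1, 0], 0]
    - [[0, -1, 0], 0]
    - [[0, -1, 0], 0]

```text
time: 42.15
tool_pos: [0.6267, -0.1832, 0.1582]
orientation: [0.247, 0.969, 0.0, 0.0]
ft_force: [0.4, 0.3, -2.5]
gripper_width: 0.0193
grasp_force: 30.0
```

Request:
drive_tool:
  deltas:
    - [[0.2, -0.2, 0], 0]
    - [[1, 0, 0.1], 0]
    - [[0.8, 0, 0], 0]
    - [[0, 0, 0], 0]

```text
time: 42.55
tool_pos: [0.5889, -0.1643, 0.1558]
orientation: [0.246, 0.969, 0.001, -0.001]
ft_force: [0.4, -0.4, -3.0]
gripper_width: 0.0197
grasp_force: 30.0
```

```bash
python3 - <<'E'
from h import *
d=look("c19",["top","side"])
chips(d["side"],(160,205,232,262))
asc(d["top"]["pixels"],100,205,176,318,3,2)
g=d["top"]["pixels"].min(2); m=np.zeros_like(g); m[105:175,190:310]=(g[105:175,190:310]>100)*255
n,l,s,ce=cv2.connectedComponentsWithStats(m)
for i in range(1,n):
    if 4<s[i,4]<200: print(ce[i].round(1),s[i].tolist(),"trough",st(cast(d["top"],ce[i],.0085)[0]).round(1))
E
```

```text
42.55 tool [ 0.5889 -0.1643  0.1558] station mm [-101.7  202.3] yaw 151.48 q [-0.31  0.47  0.65  1.78 -0.33  1.    1.55] F [ 0.4 -0.4 -3. ] w 0.0197
[167.1 226.7] [160, 205, 18, 57, 182] deck [-130.7  -64.1] trough [-165.3  -37. ]
[211.2 209. ] [207, 205, 10, 9, 21] deck [-68.2  56.2] trough [-98.8  91. ]
[229.7 205.8] [228, 205, 4, 3, 10] deck [-29.7  95.7] trough [-57.9 132.9]
[192.5 227.3] [179, 215, 27, 27, 62] deck [-69.3 -28.5] trough [-100.1    0.9]
[164.9 246.1] [163, 244, 5, 5, 18] deck [ -89.1 -118.9] trough [-121.1  -95.2]
100 .......................................................................
103 .......................................................................
106 .....................-.................................................
109 ....................-#+-----...........................................
112 ...................-#+++-------........................................
115 ..................-++++-----------.....................................
118 ..................++++---------+-----..................................
121 .................-+++---
[... 1747 characters left out ...]
-----+--+--+-----+-...--....+#++----------------
193 ..............-++++-..--++--++------+-+--.......-...-------------------
196 .................-+#+--..-+++--+--+-----.W..++...-.--...---------------
199 ...................--++++-..-+++---++---.........++---.----------------
202 ......................--+++--..-+++----..W-#.W..+++--------------------
[227.4 132.3] [225, 129, 6, 7, 30] trough [-111.8  -99.7]
[240.6 141.7] [239, 140, 5, 5, 14] trough [-103.8  -45.2]
[247.3 142.4] [245, 141, 5, 4, 17] trough [-112.2  -23.9]
[258.  148.6] [256, 147, 5, 4, 8] trough [-110.    17.9]
[204.3 158.8] [190, 151, 29, 16, 46] trough [   3.9 -126.9]
[227.8 171. ] [220, 167, 15, 8, 23] trough [  4.1 -37. ]
```

All four chips lie in the trough, at y = −100, −45, −24 and +18. Pushing the carriage home.

Request:
drive_tool:
  deltas:
    - [[0, 0.4, 0], 0]
    - [[0, 0.5, 0], 0]
    - [[0, 0.8, 0], 0]
    - [[0, 0.9, 0], 0]
    - [[0, 0.9, 0], 0]
    - [[0, 0.9, 0], 0]
    - [[0, 0.9, 0], 0]
    - [[0, 0.9, 0], 0]
    - [[0, 0.9, 0], 0]
    - [[0, 0.9, 0], 0]

```text
time: 43.65
tool_pos: [0.6677, -0.0244, 0.1561]
orientation: [0.247, 0.969, -0.0, -0.0]
ft_force: [-1.3, -2.8, -1.7]
gripper_width: 0.0194
grasp_force: 30.0
```

Request:
drive_tool:
  deltas:
    - [[0, 0.9, 0], 0]
    - [[0, 0.9, 0], 0]
    - [[0, 0.9, 0], 0]
    - [[0, 0.9, 0], 0]
    - [[0, 0.8, 0], 0]
    - [[0, 0.3, 0], 0]
    - [[0, 0.2, 0], 0]
    - [[0, 0, 0], 0]

```text
time: 44.45
tool_pos: [0.7136, 0.0611, 0.1558]
orientation: [0.247, 0.969, 0.0, -0.0]
ft_force: [0.7, -0.4, -3.4]
gripper_width: 0.0198
grasp_force: 30.0
```

```bash
python3 - <<'E'
from h import *
d=look("c20",["side"])
asc(d["side"]["pixels"],214,290,170,260,2,1)
E
```

```text
44.45 tool [0.7136 0.0611 0.1558] station mm [-103.8  -55.3] yaw 151.43 q [-0.56  0.64  0.6   1.51 -0.39  1.12  1.2 ] F [ 0.7 -0.4 -3.4] w 0.0198
214 .-------------------------.-------....--++++++++++--+++++---+----+---+---+--+++-+-++-++-++
216 .-------------------------------....--++++++++++++--+-++---++----++++++-+++----++++-+-++++
218 ..----------------------------....--+#++++#++-++--++-+-+++-----+++-----+-+-+-+--++-+++-+++
220 ...-------------------------.....-+#+++++++-+-++-++++-+---+---++--++-++--++++-++-+-+-++++-
222 ....---------------------.....--++++++++++---+++---++--++------+++++-+++--+++++-++-+--++--
224 ..----...--.------------....--+++++#++++-+-+-+------+------+++---+--++++-+-+++-+++-+----..
226 ...-.....------------......-++++++++++-------+----++-+-+---+++--++++---+++-+++++-+++--...-
228 ...-....------------....--++++++#+++++-+---++-+---++--++-++++--+-++-++-+-++++++-++---...-+
230 ........----------....--+++##++++++++----+---+--+-+---+++++++++-+-++++-+-+-+++-++--...-+++
232 .....-----------....--+++++##++--++++++-++++--+++-++---+-++-++-+++--+++++++-+++--...--+++-
234 
[... 1955 characters left out ...]
------+--+-+-+-+-..................
276 ---------.....---+--.......--+++----.................------+++++--+++-....................
278 ----------...---++-----........--+++----.-..........----+-+++-+--+---.....................
280 .------------------+-------.......--+++--........------++--+--+-++-.......................
282 ....---------------------------......---...---...----++++----++---........................
284 .......--------------------------....---.--+-++----+++-++-+---+-..........................
286 ..........--------------------------------+++-----+-++++-++-+--...........................
288 ..............---------------------------++-----++---+--++++-.............................
```

Request:
drive_tool:
  deltas:
    - [[0, 0.3, 0], 0]
    - [[0, 0.3, 0], 0]
    - [[0, 0.2, 0], 0]
    - [[0, 0.1, 0], 0]

```text
time: 44.9
tool_pos: [0.7229, 0.0769, 0.1563]
orientation: [0.247, 0.969, 0.0, 0.0]
ft_force: [0.4, -1.5, -1.6]
gripper_width: 0.0194
grasp_force: 30.0
```

Request:
drive_tool:
  deltas:
    - [[0, 0.1, 0], 0]
    - [[0, 0.1, 0], 0]

```text
time: 45.1
tool_pos: [0.7244, 0.0782, 0.1564]
orientation: [0.247, 0.969, -0.001, 0.0]
ft_force: [-1.2, -5.5, -0.3]
gripper_width: 0.0195
grasp_force: 30.3
```

```bash
python3 - <<'E'
from h import *
d=look("c21",["side","top"])
c=d["side"]
# dark squares on carriage top (z .079): px rough from mask
g=c["pixels"].max(2); m=np.zeros_like(g); m[246:275,180:225]=(g[246:275,180:225]<60)*255
n,l,s,ce=cv2.connectedComponentsWithStats(m)
for i in range(1,n):
    if 4<s[i,4]<60: print(ce[i].round(1),s[i,4],st(cast(c,ce[i],.079)[0]).round(1))
from pickle import load
E
```

```text
45.1 tool [0.7244 0.0782 0.1564] station mm [-105.1  -75.6] yaw 151.37 q [-0.57  0.66  0.6   1.47 -0.39  1.13  1.17] F [-1.2 -5.5 -0.3] w 0.0195
[186.  257.5] 16 [  -3.2 -130.9]
[193.3 261.5] 13 [  19.9 -130.9]
[200.6 265.4] 13 [  42.1 -130.5]
[207.8 269.4] 14 [  63.9 -130.6]
```

The carriage is home: its centre is at y≈−130.7 and there is 5.5 N against the stop. Back off and take the scraper to the mat.

Request:
drive_tool:
  deltas:
    - [[0, -0.3, 0], 0]
    - [[0, -0.7, -0.3], 0]
    - [[0, -1, -0.3], 0]
    - [[0, -1, 0], 0]
    - [[0, -1, 0], 0]
    - [[0, -1, 0], 0]
    - [[0, -1, 0], 0]
    - [[0, -1, 0], 0]
    - [[0, -1, 0], 0]
    - [[0, -1, 0], 0]

```text
time: 46.2
tool_pos: [0.6374, -0.0798, 0.1681]
orientation: [0.247, 0.969, 0.0, -0.0]
ft_force: [-0.2, -0.0, -2.6]
gripper_width: 0.0194
grasp_force: 30.0
```

Request:
drive_tool:
  deltas:
    - [[0, -1, 0], 0]
    - [[0, -1, 0], 0]
    - [[0, -1, 0], 0]
    - [[0, -1, 0], 0]
    - [[0, -1, 0], 0]
    - [[0, -1, 0], 0]
    - [[0, -1, 0], 0]
    - [[0, -1, 0], 0]
    - [[0, -1, 0], 0]
    - [[0, -1, 0], 0]

```text
time: 47.2
tool_pos: [0.5417, -0.2553, 0.1682]
orientation: [0.247, 0.969, 0.0, 0.0]
ft_force: [-0.8, 0.0, -2.8]
gripper_width: 0.0193
grasp_force: 30.0
```

Request:
drive_tool:
  deltas:
    - [[-0.1, -1, 0], 0]
    - [[-0.1, -1, 0], 0]
    - [[-0.1, -1, 0], 0]
    - [[-0.1, -1, 0], 0]
    - [[-0.1, -1, 0], 0]
    - [[-0.1, -0.9, 0], 0]
    - [[0, 0, 0], 1]
    - [[0, 0, 0], 1]
    - [[0, 0, 0], 1]
    - [[0, 0, 0], 1]

```text
time: 48.2
tool_pos: [0.4961, -0.3639, 0.1682]
orientation: [0.507, 0.862, 0.0, 0.0]
ft_force: [0.0, -0.5, -2.2]
gripper_width: 0.0198
grasp_force: 30.0
```

Request:
drive_tool:
  deltas:
    - [[0, 0, 0], 1]
    - [[0, 0, 0], 1]
    - [[0, 0, 0], 1]
    - [[0, 0, 0.5], 0]
    - [[0, 0, 0.5], 0]
    - [[0, 0, 0], 0]

```text
time: 48.8
tool_pos: [0.4955, -0.3624, 0.1461]
orientation: [0.672, 0.741, -0.0, -0.002]
ft_force: [-0.1, -0.0, -3.1]
gripper_width: 0.0194
grasp_force: 30.0
```

```bash
python3 - <<'E'
from h import *
d=look("c22",["wrist","side","top"])
c=d["wrist"]; g=cv2.GaussianBlur(c["pixels"].max(2),(5,5),0)
print(proj(c,[[.492,-.312,.003]]))
for col in (190,210,225,290,310): print(col,g[60:200:3,col].tolist())
for r in (112,122,135,160,180): print(r,g[r,130:390:5].tolist())
E
```

```text
48.8 tool [ 0.4955 -0.3624  0.1461] station mm [-114.2  420.9] yaw 95.57 q [-0.11  0.58  0.91  1.79 -0.52  1.04  1.1 ] F [-0.1 -0.  -3.1] w 0.0194
[[258.39703065 115.86282724]]
190 [151, 152, 153, 150, 149, 154, 156, 155, 154, 155, 151, 115, 65, 52, 52, 52, 53, 52, 84, 157, 163, 163, 165, 165, 163, 162, 163, 162, 160, 160, 159, 162, 143, 146, 156, 158, 158, 156, 158, 159, 159, 157, 155, 157, 157, 156, 156]
210 [149, 128, 77, 49, 46, 46, 45, 46, 46, 47, 45, 46, 47, 47, 48, 49, 50, 49, 85, 158, 163, 162, 165, 165, 162, 162, 163, 163, 160, 159, 159, 161, 141, 147, 160, 158, 155, 156, 157, 152, 149, 151, 155, 156, 158, 158, 154]
225 [44, 45, 43, 42, 43, 43, 44, 43, 42, 43, 43, 43, 43, 44, 45, 47, 46, 47, 85, 158, 163, 162, 164, 164, 161, 162, 162, 162, 161, 159, 158, 160, 139, 145, 155, 159, 160, 139, 109, 108, 106, 108, 109, 109, 107, 107, 107]
290 [154, 154, 156, 155, 155, 146, 77, 44, 44, 44, 44, 44, 43, 43, 46, 44, 46, 48, 90, 161, 164, 162, 163, 162, 159, 161, 162, 162, 159, 157, 156, 157, 130, 57, 50, 48, 46, 42, 42, 43, 65, 96, 107, 107, 107, 105, 103]
310 [104, 104, 105, 106, 107
[... 766 characters left out ...]
162, 162, 162, 162, 162, 162, 162, 162, 163, 162, 160, 86, 69, 68, 67, 68, 140, 161, 162, 162, 161, 161, 161, 161, 161, 162, 163, 159, 153, 160, 159, 154, 159, 159, 159, 159, 158, 156, 154, 156]
160 [157, 158, 156, 160, 157, 154, 156, 156, 156, 152, 159, 157, 154, 153, 154, 158, 156, 158, 153, 152, 153, 158, 131, 45, 45, 46, 43, 44, 43, 46, 49, 49, 52, 52, 53, 66, 153, 155, 152, 154, 154, 158, 157, 157, 159, 159, 157, 156, 157, 156, 157, 156]
180 [157, 151, 155, 155, 161, 161, 154, 155, 158, 157, 155, 160, 159, 159, 162, 159, 149, 108, 107, 106, 105, 106, 74, 43, 42, 42, 40, 39, 38, 39, 38, 40, 65, 105, 105, 102, 127, 154, 155, 156, 154, 154, 156, 156, 157, 155, 156, 156, 157, 158, 156, 154]
```

Request:
drive_tool:
  deltas:
    - [[0, 0, 0.8], 0]
    - [[0, 0, 0.9], 0]
    - [[0, 0, 0.8], 0]
    - [[0, 0, 0.4], 0]
    - [[0, 0, 0.2], 0]
    - [[0, 0, 0], 0]
    - [[0, 0, 0], 0]

```text
time: 49.65
tool_pos: [0.497, -0.3637, 0.0866]
orientation: [0.673, 0.74, 0.0, 0.0]
ft_force: [0.3, -0.1, -2.0]
gripper_width: 0.0196
grasp_force: 30.0
```

Request:
drive_tool:
  deltas:
    - [[0, 0, 0.1], 0]
    - [[0, 0, 0.1], 0]
    - [[0, 0, 0], 0]
    - [[0, 0, 0], 0]

```text
time: 50.05
tool_pos: [0.4967, -0.3633, 0.0822]
orientation: [0.673, 0.74, 0.0, 0.0]
ft_force: [-0.2, 0.0, -1.5]
gripper_width: 0.0194
grasp_force: 30.0
```

```bash
python3 - <<'E'
from h import *
d=look("c23",["wrist","side"])
c=d["wrist"]; g=cv2.GaussianBlur(c["pixels"].max(2),(5,5),0)
for col in (210,300): print(col,g[90:190:3,col].tolist())
for r in (125,140): print(r,g[r,150:360:4].tolist())
asc(d["side"]["pixels"],130,186,236,300,2,1)
E
```

```text
50.05 tool [ 0.4967 -0.3633  0.0822] station mm [-115.7  421.1] yaw 95.42 q [-0.06  0.65  0.84  1.84 -0.6   0.93  1.15] F [-0.2  0.  -1.5] w 0.0194
210 [43, 43, 45, 45, 45, 47, 47, 49, 67, 156, 169, 168, 169, 171, 166, 166, 168, 168, 165, 165, 163, 166, 152, 110, 112, 114, 114, 113, 112, 112, 114, 151, 163, 164]
300 [46, 45, 45, 46, 46, 47, 48, 48, 73, 160, 170, 168, 167, 168, 165, 166, 167, 169, 166, 161, 162, 162, 146, 65, 46, 46, 44, 44, 44, 44, 46, 48, 49, 49]
125 [160, 156, 155, 161, 161, 120, 63, 55, 56, 151, 168, 167, 168, 167, 167, 167, 167, 167, 167, 167, 167, 167, 166, 167, 167, 166, 166, 166, 167, 166, 166, 166, 166, 166, 166, 167, 166, 166, 166, 166, 167, 167, 167, 167, 157, 56, 52, 53, 53, 53, 55, 62, 151]
140 [165, 159, 159, 159, 162, 161, 158, 160, 162, 155, 169, 168, 169, 169, 169, 168, 168, 168, 168, 168, 168, 168, 167, 104, 48, 47, 47, 48, 46, 47, 83, 167, 168, 168, 167, 167, 168, 168, 168, 168, 168, 168, 168, 168, 154, 57, 54, 55, 56, 124, 162, 160, 161]
130 -----.......---.....---#+##++RR---------------------------------
132 ------------...---..---#++##+--...-----
[... 1119 characters left out ...]
..........
166 .......----------...--+#####################-...................
168 .......--------....-.-################+##+--....................
170 .....--------...---.--#################+-.......................
172 ...--------....--...----+############+-.........................
174 ---------...----..........--+######+-...........................
176 -------...------....-..........--+-.............................
178 ------..--------....-...........................................
180 ---...----------................................................
182 -...------------....-...........................................
184 ..--------------....-...........................................
```

Request:
drive_tool:
  deltas:
    - [[0, 0, 0.1], 0]
    - [[0, 0, 0.1], 0]
    - [[0, 0, 0], 0]
    - [[0, 0, 0], 0]

```text
time: 50.55
tool_pos: [0.4966, -0.3633, 0.078]
orientation: [0.673, 0.74, -0.0, -0.0]
ft_force: [-0.8, 0.4, -2.2]
gripper_width: 0.0198
grasp_force: 30.0
```

Request:
drive_tool:
  deltas:
    - [[0, 0, 0.1], 0]
    - [[0, 0, 0], 0]
    - [[0, 0, 0], 0]

```text
time: 50.85
tool_pos: [0.4966, -0.3633, 0.0761]
orientation: [0.673, 0.74, -0.0, -0.0]
ft_force: [0.3, 0.5, -4.0]
gripper_width: 0.0197
grasp_force: 30.0
```

Request:
drive_tool:
  deltas:
    - [[0, 0, 0.1], 0]
    - [[0, 0, 0], 0]
    - [[0, 0, 0], 0]

```text
time: 51.15
tool_pos: [0.4966, -0.3632, 0.0741]
orientation: [0.673, 0.74, 0.0, -0.0]
ft_force: [-0.2, -0.9, -3.2]
gripper_width: 0.0192
grasp_force: 30.0
```

Request:
drive_tool:
  deltas:
    - [[0, 0, 0.1], 0]
    - [[0, 0, 0], 0]
    - [[0, 0, 0], 0]

```text
time: 51.45
tool_pos: [0.4966, -0.3633, 0.0721]
orientation: [0.673, 0.74, -0.0, -0.0]
ft_force: [0.7, -0.7, -3.1]
gripper_width: 0.0197
grasp_force: 30.0
```

Request:
drive_tool:
  deltas:
    - [[0, 0, 0.1], 0]
    - [[0, 0, 0], 0]
    - [[0, 0, 0], 0]

```text
time: 51.75
tool_pos: [0.4968, -0.3636, 0.0703]
orientation: [0.673, 0.74, -0.0, 0.0]
ft_force: [1.1, -1.3, -1.6]
gripper_width: 0.0193
grasp_force: 30.0
```

```bash
python3 - <<'E'
from h import *
d=look("c24",["wrist","side"])
c=d["wrist"]; g=cv2.GaussianBlur(c["pixels"].max(2),(5,5),0)
for col in (210,300): print(col,g[90:190:3,col].tolist())
for r in (125,140): print(r,g[r,150:360:4].tolist())
E
```

```text
51.75 tool [ 0.4968 -0.3636  0.0703] station mm [-115.9  421.3] yaw 95.41 q [-0.05  0.66  0.83  1.85 -0.61  0.91  1.16] F [ 1.1 -1.3 -1.6] w 0.0193
210 [42, 42, 45, 46, 45, 46, 48, 49, 99, 166, 169, 168, 172, 170, 168, 169, 169, 169, 167, 165, 165, 167, 138, 106, 113, 113, 116, 115, 138, 162, 161, 162, 162, 164]
300 [45, 45, 46, 45, 46, 45, 46, 48, 108, 168, 170, 167, 169, 168, 165, 168, 168, 169, 165, 163, 162, 163, 128, 51, 44, 43, 44, 44, 45, 48, 48, 48, 46, 47]
125 [157, 156, 161, 155, 88, 56, 56, 55, 58, 158, 170, 170, 170, 170, 170, 170, 170, 170, 170, 169, 169, 169, 169, 169, 169, 169, 169, 169, 168, 168, 169, 169, 169, 168, 169, 168, 167, 168, 168, 169, 168, 168, 169, 168, 156, 53, 50, 53, 53, 53, 53, 55, 73]
140 [161, 160, 161, 165, 163, 161, 162, 162, 158, 157, 169, 170, 170, 170, 170, 170, 170, 170, 170, 169, 169, 169, 169, 91, 49, 47, 48, 47, 48, 47, 86, 169, 169, 169, 169, 169, 169, 170, 169, 169, 169, 169, 169, 169, 154, 56, 54, 53, 54, 55, 89, 162, 162]
```

Request:
drive_tool:
  deltas:
    - [[0, 0, 0.1], 0]
    - [[0, 0, 0.1], 0]
    - [[0, 0, 0], 0]

```text
time: 52.15
tool_pos: [0.4975, -0.3669, 0.0681]
orientation: [0.673, 0.739, -0.001, 0.003]
ft_force: [0.2, -4.5, 8.1]
gripper_width: 0.0195
grasp_force: 30.0
```

Request:
drive_tool:
  deltas:
    - [[0, 0, 0.1], 0]
    - [[0, 0, 0], 0]

```text
time: 52.35
tool_pos: [0.4978, -0.3684, 0.067]
orientation: [0.674, 0.739, -0.001, 0.004]
ft_force: [-1.0, -6.8, 11.6]
gripper_width: 0.0192
grasp_force: 30.0
```

```bash
python3 - <<'E'
from h import *
d=look("c25",["wrist"])
c=d["wrist"]; g=cv2.GaussianBlur(c["pixels"].max(2),(5,5),0)
for col in (210,300): print(col,g[90:175:3,col].tolist())
print(g[130,174:200:2].tolist(),g[130,320:345:2].tolist())
E
```

```text
52.35 tool [ 0.4978 -0.3684  0.067 ] station mm [-119.1  425.1] yaw 95.3 q [-0.04  0.67  0.83  1.84 -0.62  0.9   1.17] F [-1.  -6.8 11.6] w 0.0192
210 [43, 44, 46, 45, 47, 47, 96, 162, 166, 164, 168, 167, 164, 164, 165, 165, 163, 163, 161, 164, 150, 97, 111, 113, 113, 113, 123, 160, 160]
300 [45, 45, 45, 46, 48, 48, 120, 165, 166, 164, 166, 164, 162, 164, 164, 165, 162, 158, 159, 160, 135, 53, 44, 44, 43, 42, 42, 47, 49]
[159, 145, 108, 73, 96, 152, 164, 164, 164, 165, 165, 165, 165] [165, 165, 165, 153, 97, 56, 51, 51, 51, 52, 53, 52, 53]
```

Request:
drive_tool:
  deltas:
    - [[0, 0, -0.12], 0]
    - [[0, 0, 0], 0]

```text
time: 52.6
tool_pos: [0.4975, -0.3663, 0.0685]
orientation: [0.673, 0.739, -0.001, 0.003]
ft_force: [-0.7, -4.1, 7.3]
gripper_width: 0.0193
grasp_force: 30.0
```

Request:
drive_tool:
  deltas:
    - [[0, 0, 0], 0]
    - [[0, 0, 0], 0]
    - [[0, 0, 0], 0]
    - [[0, 0, 0], 0]
    - [[0, 0, 0], 0]
    - [[0, 0, 0], 0]
  gripper: 0.7

```text
time: 53.2
tool_pos: [0.4966, -0.3631, 0.0664]
orientation: [0.673, 0.74, 0.0, -0.0]
ft_force: [0.3, 0.0, -0.0]
gripper_width: 0.0608
grasp_force: 0.0
```

```bash
python3 - <<'E'
from h import *
d=look("c26",["wrist","side"])
c=d["wrist"]; g=cv2.GaussianBlur(c["pixels"].max(2),(5,5),0)
for col in (210,300): print(col,g[60:175:3,col].tolist())
print(g[120,174:200:2].tolist(),g[120,320:345:2].tolist())
asc(c["pixels"],70,250,170,350,6,3)
asc(d["side"]["pixels"],140,182,236,300,2,1)
E
```

```text
53.2 tool [ 0.4966 -0.3631  0.0664] station mm [-115.5  421. ] yaw 95.42 q [-0.05  0.67  0.83  1.85 -0.62  0.9   1.17] F [ 0.3  0.  -0. ] w 0.0608
210 [43, 40, 42, 42, 42, 40, 41, 41, 42, 42, 42, 40, 43, 43, 44, 44, 43, 45, 45, 71, 131, 156, 156, 155, 156, 159, 156, 155, 157, 157, 155, 155, 154, 156, 140, 110, 114, 115, 115]
300 [165, 162, 159, 160, 158, 107, 48, 45, 43, 44, 43, 43, 44, 43, 44, 44, 44, 45, 46, 76, 134, 159, 157, 156, 154, 157, 154, 154, 156, 157, 155, 152, 152, 152, 127, 49, 43, 44, 43]
[53, 53, 52, 51, 51, 61, 89, 118, 128, 129, 129, 129, 129] [134, 134, 129, 111, 78, 51, 45, 45, 47, 50, 50, 51, 51]
70 WWWWW.++++++++++++++#++#+++++++++++++++++-WWWWWW............
76 WWWW+++++++++++++#+++#++++#+++++++++++++++++WWWW............
82 WW.+++++++++++++++++++++#+++++++++++++++++++++-W............
88 W-++++++++++++++++#++#+++#+++++++++++++++++++++++-..........
94 ++++++++++++++++++++++++#++++++#+++++++++++++++++++-........
100 +++++++++++++++++++++++##+++++++++++++++++++++++++++++......
106 ++++++++++++++++++++++++++++++++++++++++++++++++++++++++-.WW
112 +++++++++++++++++++++
[... 2218 characters left out ...]
..........
162 .....---------.---..-..................-++--....................
164 ....--------------..--+#++#+++++++++##++####++-.................
166 .......----------...--+################+#+##-...................
168 .......--------....---####+########+#####+-.....................
170 .....--------....-..--#################+-.......................
172 ...--------...---....---+############+-.........................
174 ----------...---....-.....--+######+-...........................
176 -------...------....-..........--+-.............................
178 -----...--------...--...........................................
180 ---....---------....-...........................................
```

```bash
python3 - <<'E'
from h import *
import pickle
c=pickle.load(open("c26.pkl","rb"))["wrist"]; X=np.array([np.cos(np.radians(95.4)),np.sin(np.radians(95.4))]); Y=np.array([-X[1],X[0]])
T=np.array([.4966,-.3631])
for t in (0,5,10,20):
    a=np.radians(t)
    for o in (.042,.05):
        # u along -X (handle side), pivot rear bottom edge u=.015
        out=[]
        for u,y,z in [(-.015,-.05,0),(-.015,-.05,.022),(.015,-.05,.022),(-.015,.05,.022),(.015,.05,.022)]:
            du=u-.015; uu=.015+du*np.cos(a)+z*np.sin(a); zz=-du*np.sin(a)+z*np.cos(a)
            out.append(np.r_[T+X*(o-uu)+Y*y,.003+zz])
        print(t,o,proj(c,np.array(out)).round(0).tolist(), (T+X*o).round(4))
E
```

```text
0 0.042 [[324.0, 117.0], [331.0, 120.0], [328.0, 163.0], [183.0, 120.0], [185.0, 163.0]] [ 0.4926 -0.3213]
0 0.05 [[325.0, 106.0], [331.0, 108.0], [329.0, 152.0], [182.0, 108.0], [185.0, 152.0]] [ 0.4919 -0.3133]
5 0.042 [[325.0, 117.0], [331.0, 123.0], [328.0, 166.0], [182.0, 123.0], [186.0, 166.0]] [ 0.4926 -0.3213]
5 0.05 [[326.0, 106.0], [332.0, 111.0], [329.0, 155.0], [182.0, 111.0], [185.0, 155.0]] [ 0.4919 -0.3133]
10 0.042 [[326.0, 118.0], [332.0, 127.0], [328.0, 168.0], [182.0, 127.0], [186.0, 168.0]] [ 0.4926 -0.3213]
10 0.05 [[326.0, 107.0], [332.0, 115.0], [328.0, 157.0], [181.0, 115.0], [185.0, 157.0]] [ 0.4919 -0.3133]
20 0.042 [[327.0, 121.0], [333.0, 136.0], [327.0, 173.0], [181.0, 136.0], [186.0, 173.0]] [ 0.4926 -0.3213]
20 0.05 [[328.0, 109.0], [333.0, 123.0], [328.0, 162.0], [180.0, 123.0], [186.0, 162.0]] [ 0.4919 -0.3133]
```

The scraper stands flat on its sole, about 10 mm from the mat's centre. Rise clear, check once, then hand in.

Request:
drive_tool:
  deltas:
    - [[0, 0, -0.5], 0]
    - [[0, 0, -1], 0]
    - [[0, 0, -1], 0]
    - [[0, 0, -1], 0]
    - [[0, 0, -1], 0]
    - [[0, 0, -1], 0]
    - [[0, 0, -1], 0]
    - [[0, 0, -1], 0]
    - [[0, 0, 0], 0]

```text
time: 54.2
tool_pos: [0.4976, -0.3648, 0.2198]
orientation: [0.673, 0.74, 0.001, 0.002]
ft_force: [-0.5, -0.3, 0.3]
gripper_width: 0.0613
grasp_force: 0.0
```

```bash
python3 - <<'E'
from h import *
d=look("c27",["wrist","side","top"])
g=d["top"]["pixels"].min(2); m=np.zeros_like(g); m[105:175,190:310]=(g[105:175,190:310]>100)*255
n,l,s,ce=cv2.connectedComponentsWithStats(m)
for i in range(1,n):
    if 4<s[i,4]<200: print(ce[i].round(1),s[i,4],"trough",st(cast(d["top"],ce[i],.0085)[0]).round(1))
c=d["side"]; g=c["pixels"].max(2); m=np.zeros_like(g); m[246:275,180:225]=(g[246:275,180:225]<60)*255
n,l,s,ce=cv2.connectedComponentsWithStats(m)
print([st(cast(c,ce[i],.079)[0]).round(1).tolist() for i in range(1,n) if 4<s[i,4]<60])
c=d["wrist"]; X=np.array([np.cos(np.radians(95.4)),np.sin(np.radians(95.4))]); Y=np.array([-X[1],X[0]])
print("expect blade",proj(c,np.array([np.r_[np.array([.4926,-.3213])+X*u+Y*y,.025] for u,y in ((.015,-.05),(.015,.05),(-.015,.05),(-.015,-.05))])).round(0).tolist())
asc(c["pixels"],70,180,190,320,5,3)
E
```

```text
54.2 tool [ 0.4976 -0.3648  0.2198] station mm [-117.2  422. ] yaw 95.38 q [-0.16  0.5   0.98  1.72 -0.45  1.16  1.04] F [-0.5 -0.3  0.3] w 0.0613
[227.4 132.3] 30 trough [-111.8  -99.7]
[240.6 141.7] 14 trough [-103.8  -45.2]
[247.1 142.2] 15 trough [-112.6  -24.7]
[207.3 154.4] 49 trough [ -13.9 -125.1]
[228.1 167.2] 43 trough [ -8.  -42.2]
[308.3 165.1] 17 trough [-138.8  194. ]
[228.9 171.7] 18 trough [  4.3 -32.7]
[[-2.9, -130.6], [20.2, -130.6], [41.8, -130.9], [63.9, -130.6]]
expect blade [[300.0, 103.0], [209.0, 103.0], [210.0, 131.0], [300.0, 130.0]]
70 ........+++++++++++++++++#++-.....----------
75 ......-+++++++++++++++++++++#++...----------
80 .....-+++++++++++++++++++++++++++..--------.
85 ....+++++++++++++++++++++++++++++++---..--..
90 ...++++++++++++++++++++++++++++++++++----...
95 ..+++++++++++++++++++++++++++++++++++++-....
100 .++++++++++++++++++++++++++++++++++++++++...
105 .++++++..............................++++++.
110 ...-+++..............................+++++++
115 .....-+.............----.............++++++.
120 ...................++++++............+++++..
125 ...................++++++............++++..W
130 ........-----------++++++++--++-+++--++-....
135 .........------+++++++++++++++++++++++......
140 .....W...-..-.---#+++++++++++++++++++.......
145 ...................++++++++++++++++-........
150 ...................+++++#+++++++++..........
155 .....W....W........++++++++++++++.........W.
160 ..W..W.............++++++++++++-............
165 ...................++++++...++..............
170 ...................++++++...................
175 ..........W........++++++-..................
```

```bash
python3 - <<'E'
from h import *
import pickle
for f in ("c19","c27"):
    c=pickle.load(open(f+".pkl","rb"))["top"]["pixels"].min(2); print(f); print(c[143:155,250:268])
E
```

```text
c19
[[ 98  87  73  58  54  56  53  49  50  53  50  51  67  81  77  77  76  80]
 [ 98  93  64  47  53  50  49  53  56  56  52  50  60  70  69  77  78  82]
 [ 94  88  61  50  52  51  54  59  80  73  59  57  51  55  65  73  76  79]
 [ 79  72  50  51  53  53  59  81  93  96  85  68  55  52  53  58  62  67]
 [ 57  57  45  50  53  56  72  93  99 103 104  83  55  47  55  53  49  55]
 [ 54  46  54  53  52  63  87  99 104 103  94  71  53  53  51  51  48  53]
 [ 50  48  53  48  55  75  97 104 100 100  92  71  53  53  50  52  52  50]
 [ 51  53  54  52  61  78 102 101 102  97  88  67  46  50  52  54  50  53]
 [ 47  49  52  54  58  71  85  95  97  87  69  62  58  53  49  55  55  51]
 [ 34  42  46  51  54  50  59  70  74  62  52  53  51  54  52  44  52  55]
 [ 43  34  38  39  48  47  55  53  54  58  51  52  48  50  49  55  49  56]
 [ 35  32  40  38  36  45  43  56  52  55  51  52  53  45  53  54  51  52]]
c27
[[ 98  91  66  50  51  52  57  53  44  51  48  53  66  78  76  76  81  75]
 [ 95  92  61  50  51  50  50  50  64  52  54  50  58  72  76  76  77  76]
 [ 98  86  62  55  51  51  55  59  75  71  55  54  50  55  64  68  75  75]
 [ 79  70  53  46  55  52  59  73  96  98  80  70  54  54  54  51  62  73]
 [ 50  57  51  51  54  57  70  92 101 105  96  81  56  53  48  46  47  50]
 [ 55  45  51  52  51  65  89 101  97 100  94  71  46  51  52  49  52  51]
 [ 50  56  51  53  55  71  94  99 100 102  94  68  51  51  49  50  52  49]
 [ 51  49  49  53  56  76  98 104 102  99  87  64  45  53  52  53  53  54]
 [ 46  55  53  55  56  75  86  94  93  87  70  57  56  54  50  53  53  46]
 [ 42  37  42  46  55  57  60  70  74  59  56  56  52  53  54  51  57  54]
 [ 29  44  27  43  45  41  52  48  60  50  53  51  51  52  48  53  52  52]
 [ 37  33  35  39  31  39  46  52  51  51  47  49  51  53  50  54  51  48]]
```

The fourth chip is still in the same place; it is only shaded below the mask threshold. Handing in.

```bash
python3 -c "
from cell import arm
print(arm.close_job())"
```

```text
the job is handed in; nothing more can be done
None
```

The job is handed in at about 54 s, no verdict shown: my last images show all four chips in the trough, the carriage home against its stop and the scraper standing released on its mat; the first grips slipped and it tipped over once before wiping.

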